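# Stop the bottle roller, load it, and start it again with a screwdriver

## Robot

A 7-joint arm with a two-finger parallel gripper is mounted at the origin on a cart in front of the work surface, level with it; the furniture and walls round the work are solid. World frame = base frame: x ahead of the robot, y to its left, z up, the work surface at z = 0. Lengths are in m, angles in rad, forces in N, time in s.
With the tool pointing down it reaches from about 0.35 to 0.9 m from the base axis. Payload 8.1 kg.
Tool frame: the origin (TCP) lies at the centre of the arm's flange, where the gripper is bolted on; the fingertips stand 178 mm ahead of it and the grasp point (between the pads) lies 159 mm ahead of it; z points along the fingers, y is the line along which they close (so a half turn about z gives the same grasp; the last joint's range is limited). The gripper opens to 92 mm and grips with 3 to 60 N. Pads are 19 mm wide; open, the fingers measure 130 mm over their backs; the gripper's body (75 mm by 190 mm) begins 47 mm behind the grasp point.
Start: joints at [-1.229, 0.434, 0.025, 1.573, -0.012, 1.134, -0.075], TCP at [0.269, 0.564, 0.405] pointing down, gripper open.
Joint ranges: [-2.62, 2.62], [-0.44, 2.09], [-1.27, 1.32], [0.08, 2.57], [-1.32, 4.46], [0.12, 2], [-2.74, 2.74]. Speed limits (rad/s): [2.22, 2.22, 3.01, 3.01, 3.14, 3.14, 3.14].

## Interface

Orientations are given as a rotation vector (axis times angle).
In Python, from cell import arm gives the robot as it stands. The module is installed in compiled form; this text tells all that it offers.
- The arm moves only by the shell command python3 -m inch 'ROWS' [FORCE]. ROWS is text: rows parted by semicolons, each of 5 numbers parted by spaces: the shift along the tool's x, y, z in m, then the turn about the tool's z in rad, then the finger opening in m, from 0 to 0.0918. In form: x y z roll fingers; .... A call has 1 to 5 rows; each row is the pose to reach, as a shift and turn from the pose commanded when the call began, along the tool's axes at that moment; what a row does not reach only later rows make up. A row lasts 1/10 s, in which the tool goes at most 50 mm and 8.59 degrees, less where a joint would pass 70% of its speed; a pose out of reach is approached as far as the arm can. A call with a gripper value outside its range is refused whole. The fingers move at their own pace and stop on an object; FORCE is the grip in N (left out, the last holds). Time passes only in rows, so rows that repeat a pose let the fingers close. It gives the time, the measured TCP pose, the force, the opening and the grip force at its end, in the units of the state.
- arm.observe(): the state, without advancing time (a new reading comes with each control period).
- arm.get_image(name): name is "side" or "top"; returns the picture (420x560x3 uint8, red, green, blue); there is no depth.
- arm.get_calibration(name): a dict with "intrinsics" (3x3 intrinsics, pixels), "pose" (4x4, takes a point from camera to world coordinates). Camera axes: x right, y up, looking along -z (the intrinsics and any distortion apply to the point x, -y, -z); pixel columns grow to the right and rows downward; lengths in m; the calibration is good to about 2 mm. A picture is of the moment at which its call begins. get_calibration takes no time and is no camera call.
- arm.sign_off(): hands the job in; it is judged then, once.
Trained networks look in the newest picture that a camera, given by its name, has taken for a name from the list of things; names that differ only in an ending like _2 or _b are one class to them, and where a whole thing is asked for, a point or a joint stands for the part that bears it (a point fixed in the world has none). Each returns a list of dicts, best first, with "conf" (0 to 1); they miss things now and then, are a little off and sometimes report something else, mostly with a low value. They report only what shows in the picture. A call takes as long as a camera call.
- arm.look_for(camera, query): "point" ([row, column] in pixels, amid what is visible of it).
- arm.silhouettes(camera, query): "region" (420x560 bool, what is visible of it) and "point" ([row, column] in pixels, amid what is visible of it).
- arm.place_of(camera, query): "point" ([row, column] in pixels: a listed point, or the origin of a listed thing).
The state is a dict: "clock": time; "joints": joint angles; "dq": joint speeds; "joint_efforts": joint torques, N m; "position": TCP position; "ee_rot": TCP orientation; "force": force on the tool from outside, world axes, zero at the start; "ft_torque": the same for the moment, N m; "width": opening from 0.0 (shut) to 1.0 (fully open); "gripper_force": force on a finger pad.
Only numpy, scipy, OpenCV 4.12 (cv2) and the standard library are available. Lean on these libraries where they do the work, as an engineer would, in place of code of your own. Each camera call takes 0.05 s, during which the arm holds its last target. There are 200 camera calls.

## Task

The bottle roller is running empty. First stop it: with the flat screwdriver turn the slotted selector on the drive box a quarter turn anticlockwise to its stop; then lay every white bottle standing on the bench on its side on the roller, one to a roller pair, along the rollers and centred on them (caps either way); then start it again with the screwdriver, a quarter turn clockwise to the stop. Turn the selector only with the screwdriver, never with the fingers, and leave the screwdriver standing in its holder block at the end.

Things in the scene. Friction and masses are not known exactly. Their poses are not given: they have to be found in the camera images.
- roller_rack: Fixed bottle roller: low frame 314 (x) x 132 (y) mm. Three pairs of rubber rollers lie along y, at x = -110, 0, 110 mm; rollers 10 mm thick, 116 long, centres 28 mm apart in a pair and 24 mm above the bench; floor plate 12 mm high. Walls: side cheeks at y = +-62 mm, 35 mm high; end walls at x = +-155 and ribs at x = +-55, 34 high. Origin: centre of underside, z up.
- lane_1 (a point): Centre of roller pair 1 (at x = -110 mm of the rack), 47 mm above the bench: where the middle of a bottle's axis is when it lies centred on that pair. Axes as the rack's: y along the rollers.
- lane_2 (a point): Centre of roller pair 2 (at x = 0 mm of the rack), 47 mm above the bench: where the middle of a bottle's axis is when it lies centred on that pair. Axes as the rack's: y along the rollers.
- lane_3 (a point): Centre of roller pair 3 (at x = 110 mm of the rack), 47 mm above the bench: where the middle of a bottle's axis is when it lies centred on that pair. Axes as the rack's: y along the rollers.
- bottle_1: White plastic bottle with a blue cap: round body 45 mm across, about 65 mm tall, sloping shoulder to 77 mm, cap 25 mm across, 96 mm tall in all, 70 g. Stands upright on the right bench at the start. All are alike; two or three are there (None from the start: absent). Origin: centre of its underside; z to the cap.
- bottle_2: White plastic bottle with a blue cap: round body 45 mm across, about 65 mm tall, sloping shoulder to 77 mm, cap 25 mm across, 96 mm tall in all, 70 g. Stands upright on the right bench at the start. All are alike; two or three are there (None from the start: absent). Origin: centre of its underside; z to the cap.
- bottle_3: White plastic bottle with a blue cap: round body 45 mm across, about 65 mm tall, sloping shoulder to 77 mm, cap 25 mm across, 96 mm tall in all, 70 g. Stands upright on the right bench at the start. All are alike; two or three are there (None from the start: absent). Origin: centre of its underside; z to the cap.
- bottle_1_mid (a point): Middle of bottle 1's axis, 48 mm from its underside.
- bottle_2_mid (a point): Middle of bottle 2's axis, 48 mm from its underside.
- bottle_3_mid (a point): Middle of bottle 3's axis, 48 mm from its underside.
- edge_strip: Fixed low wooden strip along the front edge of the right bench, 10 mm wide (x), 340 mm long (y), 12 mm high. Origin: centre of its underside. (Also fixed near the work: a partition up to 0.28 m high between the two benches, and the shade of a desk lamp, 0.26 m above the bench just behind the far end of the roller.)
- drive_box: Fixed grey drive box 76 x 76 x 37 mm on the left bench (that bench top is at z = -0.005), with the slotted steel selector (34 mm across) on its top. Black tick marks on the lid, ahead, behind, left and right of it, show the slot's two positions. Origin: centre of its underside; z up.
- selector_slot (a point): Centre of the slot's mouth on the selector's turning axis, 48 mm above the foot of the drive box; turns with the selector: x along the slot, y across it, z up. The slot is 4.4 mm wide, 30 mm long and 7 mm deep, open at both ends.
- selector (a joint): Angle of the selector in rad, growing clockwise as seen from above, between stops: 0 = stopped (slot along the box's x axis), 1.571 = running (slot along the box's y). Near 1.5 at the start. It stays where it is left; friction 0.04 N m.
- holder: Fixed wooden block 50 x 50 x 64 mm on the left bench with a 20 mm square upright hole through its middle, in which the screwdriver stands. Origin: centre of its underside; z up.
- screwdriver: Flat screwdriver, 132 mm long, 80 g, standing in the holder, handle up. Origin: blade tip; z to the handle. Blade 14 mm wide (x), 2 thick (y); shank 7 mm thick; steel collar 30 mm across at z = 56 to 61 mm, resting on the block (tip 8 mm above the holder's underside); wooden flat-sided handle z = 60 to 130 mm, 26 mm in x, 22 mm in y.

How it is judged:
By the outcome, as a careful person would: the job done as asked, in the order asked, and still so for the second after the job is handed in, with the robot touching nothing.
Of bottle_1, bottle_2, bottle_3 only 2 to 3 are there at a start; the rules pass over those that are not, and their reading is None.
At some moment in a run one of bottle_2, bottle_3 may be knocked a few centimetres aside while the robot is not near it.
It also fails if it takes over 210 s, if anything falls off the work surface, if the arm or the gripper's body presses on something with over 40 N, if the wrist force passes 120 N, or if a joint passes its speed limit or range.

## Working session

There is one attempt and no reset: what is moved stays moved. The work goes in short steps, Python scripts to look and compute and a shell command to move; the robot and the scene stay as the last step left them, time stands still between calls to the robot, and variables do not carry over. Pictures are saved under pics/ and viewed, at most 14 in all, crops included, and the job is handed in when it is done.

```bash
mkdir -p pics; ls; cat > h.py <<'E'
from cell import arm
import numpy as np, cv2
from scipy.spatial.transform import Rotation as R
def ray(cam,pt):
    c=arm.get_calibration(cam);K=np.array(c["intrinsics"]);T=np.array(c["pose"])
    d=np.linalg.inv(K)@[pt[1],pt[0],1.]; d=T[:3,:3]@[d[0],-d[1],-d[2]]
    return T[:3,3],d/np.linalg.norm(d)
def atz(cam,pt,z):
    o,d=ray(cam,pt); return o+d*(z-o[2])/d[2]
def proj(cam,X):
    c=arm.get_calibration(cam);K=np.array(c["intrinsics"]);T=np.array(c["pose"])
    p=T[:3,:3].T@(np.array(X)-T[:3,3]); q=K@[p[0],-p[1],-p[2]]; return q[1]/q[2],q[0]/q[2]
def tri(rays):
    A=0;b=0
    for o,d in rays:
        P=np.eye(3)-np.outer(d,d);A=A+P;b=b+P@o
    x=np.linalg.solve(A,b); return x,max(np.linalg.norm((np.eye(3)-np.outer(d,d))@(x-o)) for o,d in rays)
def save(cam,n):
    im=arm.get_image(cam); cv2.imwrite(f"pics/{n}.png",im[:,:,::-1]); return im
E
python3 - <<'E'
from h import *
np.set_printoptions(precision=4,suppress=True)
s=arm.observe();print(s)
for c in("side","top"):
    save(c,c+"0"); k=arm.get_calibration(c);print(c,k["intrinsics"],k["pose"])
    for q in("roller_rack","lane_1","bottle_1","bottle_1_mid","drive_box","selector_slot","holder","screwdriver"):
        print(c,q,[(np.round(r["point"],1).tolist(),round(r["conf"],2)) for r in arm.place_of(c,q)])
E
```

```text
pics
{'clock': 0.0, 'joints': array([-1.2286,  0.4352,  0.025 ,  1.5741, -0.0116,  1.134 , -0.0751]), 'dq': array([ 0.0005,  0.0005,  0.0016, -0.0003, -0.0014, -0.0005,  0.0003]), 'joint_efforts': array([ -0.    , -66.7868,   0.9848, -31.4464,  -0.0606,   0.043 ,
         0.0002]), 'position': array([0.2689, 0.564 , 0.4039]), 'ee_rot': array([-0.6931, -3.064 ,  0.0025]), 'force': array([-0.1572, -0.3109,  0.8876]), 'ft_torque': array([-0.0345, -0.0345,  0.0554]), 'gripper_force': 0.0, 'width': 1.000027079048778}
side [[405.7611   0.     278.9964]
 [  0.     405.7611 209.0422]
 [  0.       0.       1.    ]] [[-0.9992 -0.0015 -0.0402  0.4684]
 [-0.0332 -0.5318  0.8462  0.8893]
 [-0.0226  0.8469  0.5313  0.6799]
 [ 0.      0.      0.      1.    ]]
side roller_rack [([219.4, 272.6], 0.74)]
side lane_1 [([208.4, 273.3], 0.89), ([208.5, 236.7], 0.74), ([206.2, 312.1], 0.68)]
side bottle_1 [([190.5, 262.5], 0.69), ([290.3, 319.8], 0.69), ([194.3, 285.7], 0.57), ([173.0, 273.0], 0.55)]
side bottle_1_mid [([180.3, 285.8], 0.82)]
side drive_box [([288.3, 320.6], 0.65)]
side selector_slot [([276.3, 320.9], 0.63)]
side holder [([336.1, 353.6], 0.68)]
side screwdriver []
top [[410.4109   0.     279.889 ]
 [  0.     410.4109 212.7649]
 [  0.       0.       1.    ]] [[ 0.0036  0.9929 -0.1186  0.377 ]
 [-0.9998  0.0057  0.0175 -0.0576]
 [ 0.018   0.1185  0.9928  1.1591]
 [ 0.      0.      0.      1.    ]]
top roller_rack [([204.9, 301.7], 0.57), ([161.6, 294.1], 0.24)]
top lane_1 [([240.2, 301.1], 0.93), ([206.1, 298.4], 0.73), ([160.1, 297.8], 0.55)]
top bottle_1 [([189.1, 363.8], 0.82), ([203.4, 407.9], 0.6), ([218.4, 355.5], 0.51), ([236.7, 382.4], 0.51)]
top bottle_1_mid [([219.9, 361.3], 0.77)]
top drive_box [([251.6, 193.2], 0.57)]
top selector_slot [([245.7, 185.8], 0.53)]
top holder [([269.4, 144.2], 0.85)]
top screwdriver [([271.0, 144.7], 0.69)]
```

View pics/side0.png

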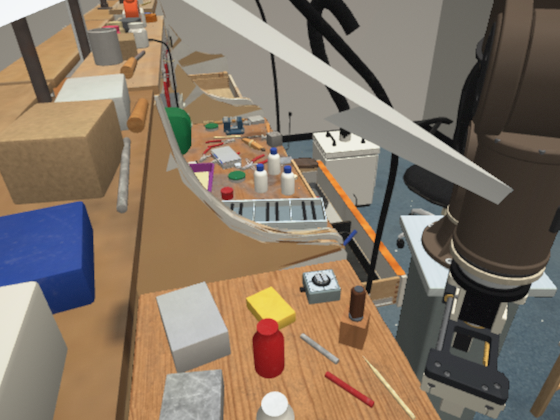

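View pics/top0.png

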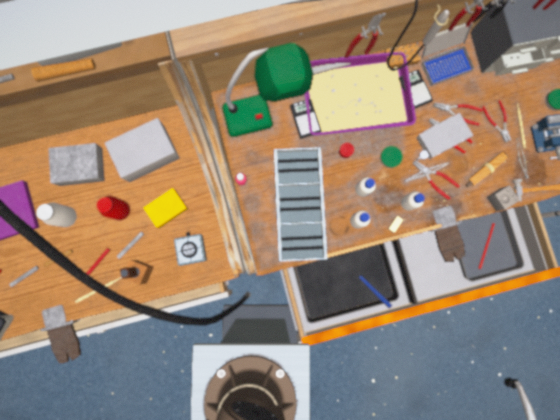

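```bash
python3 - <<'E'
from h import *
np.set_printoptions(precision=4,suppress=True)
for n,a,b in(("rack",(219.4,272.6),(204.9,301.7)),("laneA",(208.4,273.3),(206.1,298.4)),("laneB",(208.5,236.7),(160.1,297.8)),("laneC",(206.2,312.1),(240.2,301.1)),
 ("box",(288.3,320.6),(251.6,193.2)),("slot",(276.3,320.9),(245.7,185.8)),("holder",(336.1,353.6),(269.4,144.2))):
    print(n,*tri([ray("side",a),ray("top",b)]))
for p in((189.1,363.8),(203.4,407.9),(218.4,355.5),(236.7,382.4)):print("b top",atz("top",p,0))
for p in((190.5,262.5),(194.3,285.7),(173,273)):print("b side",atz("side",p,0))
for c in("side","top"):
  for q in("bottle_1","roller_rack","selector_slot","holder","screwdriver"):
    for r in arm.silhouettes(c,q): 
        ys,xs=np.nonzero(r["region"]);print(c,q,round(r["conf"],2),len(ys),ys.min(),ys.max(),xs.min(),xs.max(),cv2.minAreaRect(np.c_[xs,ys].astype(np.float32)))
E
```

```text
rack [ 0.5383 -0.1404 -0.0038] 0.0006854086453765756
laneA [ 0.5313 -0.1281  0.0431] 0.002211777587033956
laneB [ 0.6496 -0.1264  0.0461] 0.007672707427417369
laneC [ 0.427  -0.1341  0.048 ] 0.008283326705809592
box [0.4063 0.1644 0.0002] 0.0018161708553678906
slot [0.4143 0.1759 0.049 ] 0.004738006680661978
holder [ 0.3502  0.3015 -0.0059] 0.004366136576844087
b top [ 0.5854 -0.3191 -0.    ]
b top [ 0.5447 -0.4452  0.    ]
b top [ 0.5006 -0.2936  0.    ]
b top [ 0.4488 -0.3692  0.    ]
b side [ 0.58   -0.3126  0.    ]
b side [ 0.5004 -0.2863  0.    ]
b side [ 0.5501 -0.4429  0.    ]
side bottle_1 0.87 278 148 174 267 279 ((273.0, 161.0), (26.0, 12.0), 90.0)
side bottle_1 0.77 323 164 193 253 266 ((259.5, 178.5), (29.0, 13.0), 90.0)
side bottle_1 0.75 314 167 194 280 293 ((286.5, 180.5), (27.0, 13.0), 90.0)
side roller_rack 0.6 2372 198 229 223 325 ((274.107177734375, 214.35816955566406), (30.654842376708984, 101.48863220214844), 88.40885925292969)
side selector_slot 0.45 133 273 284 314 327 ((320.5, 278.5), (11.0, 13.0), 90.0)
side holder 0.84 841 307 349 338 369 ((352.8823852539062
[... 775 characters left out ...]
114.0040283203125, 49.31979751586914), 87.0643310546875)
top roller_rack 0.56 477 224 256 327 440 ((383.4468688964844, 239.79644775390625), (4.711876392364502, 117.41826629638672), 75.3791275024414)
top roller_rack 0.19 190 267 277 120 138 ((129.0, 272.0), (10.0, 18.0), 90.0)
top selector_slot 0.59 133 243 255 181 194 ((187.4000244140625, 248.7000274658203), (12.074767112731934, 12.521980285644531), 26.56505012512207)
top holder 0.18 5381 147 260 272 326 ((299.2952880859375, 203.59683227539062), (112.40960693359375, 49.669891357421875), 86.748046875)
top screwdriver 0.68 342 191 209 400 423 ((412.0999755859375, 200.70001220703125), (16.546903610229492, 24.596750259399414), 63.43495178222656)
```

Side view: the roller is at about (275,214), with three bottles at (273,161), (260,178) and (287,180). The drive box is at (321,285) and the screwdriver in its holder at (356,310). Top view agrees: rack (300,203), bottles (365,186), (360,219) and (412,200), box (189,249), holder (128–145,271). I'll zoom in to get the yaws.

```bash
python3 - <<'E'
import cv2,numpy as np
s=cv2.imread("pics/side0.png");t=cv2.imread("pics/top0.png")
f=lambda im,r,c,h,w:cv2.resize(im[r:r+h,c:c+w],(400,300),interpolation=cv2.INTER_CUBIC)
cv2.imwrite("pics/crop1.png",np.vstack([np.hstack([f(s,260,296,45,60),f(s,280,325,75,100)]),np.hstack([f(t,228,160,45,60),f(t,250,105,45,60)])]))
E
```

```text
(no output)
```

View pics/crop1.png

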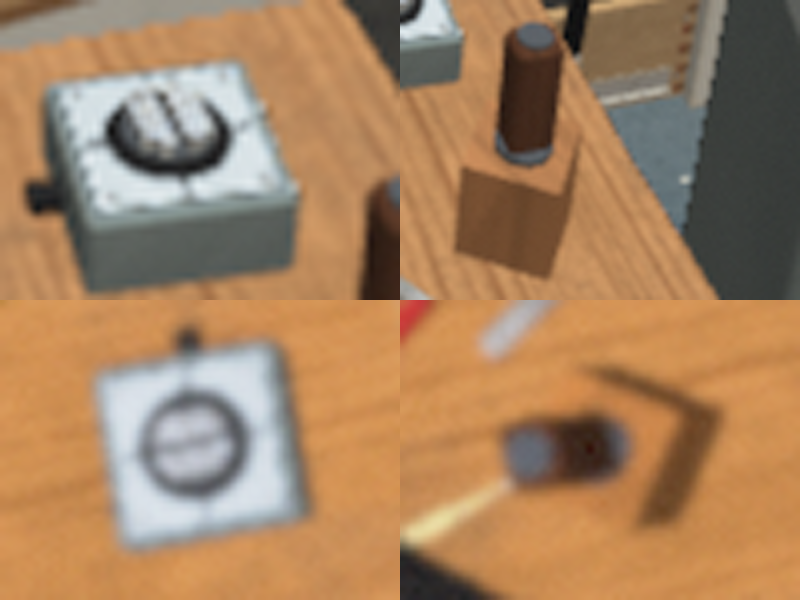

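```bash
python3 - <<'E'
from h import *
np.set_printoptions(precision=4,suppress=True)
S=lambda x,y,q:("side",(260+y/6.667,296+x/6.667)) if q==0 else ("side",(280+y/4,325+(x-400)/4)) 
T=lambda x,y,q:("top",(228+(y-300)/6.667,160+x/6.667)) if q==0 else ("top",(250+(y-300)/6.667,105+(x-400)/6.667))
def pair(n,a,b): print(n,*tri([ray(*a),ray(*b)]))
pair("slot",S(158,118,0),T(193,443,0))
pair("sd top",S(535,38,1),T(532,455,1))
pair("collar",S(524,150,1),T(603,445,1))
# box lid corners z=.032
w=lambda p,z:atz(*p,z)
cs=[w(S(*p,0),.032)[:2] for p in((45,87),(243,67),(298,190),(82,215))];print("box side lid",*cs,np.mean(cs,0))
ct=[w(T(*p,0),.032)[:2] for p in((97,375),(272,343),(307,515),(125,548))];print("box top lid",*ct,np.mean(ct,0))
hs=[w(S(*p,1),z)[:2] for p,z in(((463,168),.059),((560,194),.059),((580,138),.059),((458,250),-.005),((549,277),-.005))];print("holder",*hs)
for a,b in((cs[0],cs[3]),(cs[1],cs[2]),(cs[0],cs[1]),(cs[3],cs[2]),(ct[0],ct[1]),(ct[3],ct[2]),(ct[0],ct[3]),(ct[1],ct[2]),(hs[0],hs[1]),(hs[3],hs[4]),(hs[1],hs[2])):
    d=b-a;print("edge",np.linalg.norm(d),np.degrees(np.arctan2(d[1],d[0])))
sl=[w(T(*p,0),.043)[:2] for p in((155,447),(235,437))];d=sl[0]-sl[1];print("slot top",np.degrees(np.arctan2(d[1],d[0])))
sl=[w(S(*p,0),.043)[:2] for p in((150,95),(180,140))];d=sl[1]-sl[0];print("slot side",np.degrees(np.arctan2(d[1],d[0])))
E
```

```text
slot [0.4105 0.1689 0.0378] 0.0011466515201923797
sd top [0.3472 0.306  0.1307] 0.00046273863428603816
collar [0.3477 0.3055 0.0539] 0.0017624600964246501
box side lid [0.4508 0.146 ] [0.379  0.1346] [0.3653 0.1983] [0.4393 0.2111] [0.4086 0.1725]
box top lid [0.4371 0.2102] [0.4506 0.139 ] [0.3805 0.123 ] [0.3669 0.1965] [0.4088 0.1672]
holder [0.3785 0.3226] [0.3331 0.3385] [0.3177 0.302 ] [0.3771 0.3197] [0.3326 0.336 ]
edge 0.06613004139692358 99.97891301558562
edge 0.0651769806203736 102.18206984635886
edge 0.07264798450559308 -170.9689071779035
edge 0.07514390178041483 -170.17395761771337
edge 0.07240401648155163 -79.28174985911187
edge 0.07474593876757549 -79.51120537397976
edge 0.07161641980070427 -168.95052773410882
edge 0.07196732582404466 -167.0875968566553
edge 0.048188100137287165 160.69755771948576
edge 0.04748949861551364 159.8888081089006
edge 0.039554714132522734 -112.79520853504559
slot top 97.38617064752937
slot side 111.60749757764295
```

The box yaw is about 10.5°, with the slot line near 104° at (0.410, 0.170, 0.043). The screwdriver is at (0.347, 0.306) and the holder yaw is about -20°/70°. Next I go above the screwdriver.

```bash
cat >> h.py <<'E'
def go(gx,gy,gz,yaw=None):
    "shift in tool axes to bring grasp point to world (gx,gy,gz), tool-y yaw in deg (mod 180)"
    s=arm.observe();M=R.from_rotvec(s["ee_rot"]).as_matrix();p=s["position"]
    d=M.T@(np.array([gx,gy,gz+.159])-p); y=np.degrees(np.arctan2(M[1,1],M[0,1]))
    print("grasp",np.round(p-[0,0,.159],4),"yaw_y",round(y,2),"w",round(s["width"]*.0918,4),"F",np.round(s["force"],1),"gf",round(s["gripper_force"],1),"q7",round(s["joints"][6],2),"t",round(s["clock"],1))
    print("shift",np.round(d,4),"roll",None if yaw is None else np.round(np.radians(-((yaw-y+90)%180-90)),4))
E
python3 -c "from h import *;go(.3472,.3060,.25,70)"
```

```text
grasp [0.2689 0.5642 0.2457] yaw_y 64.51 w 0.0919 F [ 0.5  0.6 -0.3] gf 0.0 q7 -0.08 t 1.4
shift [-0.1818 -0.1994 -0.0043] roll -0.0958
```

```bash
python3 -m inch '-.045 -.05 0 -.096 .0918;-.091 -.1 0 -.096 .0918;-.136 -.15 0 -.096 .0918;-.182 -.199 0 -.096 .0918;-.182 -.199 0 -.096 .0918' 30; python3 -c "from h import *;go(.3472,.3060,.100,70)"
```

```text
clock: 1.9
position: [0.342, 0.323, 0.4049]
ee_rot: [0.545, 3.094, 0.001]
force: [1.6, -0.1, -0.5]
width: 1.001
gripper_force: 0.0
grasp [0.342  0.323  0.2459] yaw_y 70.01 w 0.0919 F [ 1.6 -0.1 -0.5] gf 0.0 q7 0.37 t 1.9
shift [-0.0106 -0.0143  0.1459] roll 0.0002
```

```bash
python3 -m inch '0 0 0 0 .0918;0 0 0 0 .0918;0 0 0 0 .0918' 30; python3 -c "from h import *;go(.3472,.3060,.100,70)
im=save('top','t1');s=save('side','s1')
cv2.imwrite('pics/c2.png',cv2.resize(np.hstack([im[215:335,60:220],s[240:360,290:450]]),(800,300))[:,:,::-1])"
```

```text
clock: 2.2
position: [0.3414, 0.3261, 0.4049]
ee_rot: [0.543, 3.094, 0.001]
force: [-0.4, -0.1, -0.1]
width: 0.999
gripper_force: 0.0
grasp [0.3414 0.3261 0.2459] yaw_y 70.08 w 0.0917 F [-0.4 -0.1 -0.1] gf 0.0 q7 0.36 t 2.2
shift [-0.0123 -0.0171  0.1459] roll 0.0014
```

View pics/c2.png

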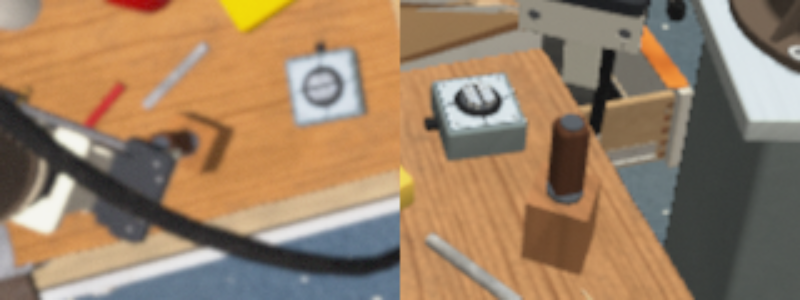

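The gripper is just short of the screwdriver, as the pose readout shows. Now I correct, descend and grip.

```bash
python3 -m inch '-.012 -.017 .03 0 .0918;-.012 -.017 .07 0 .0918;-.012 -.017 .11 0 .0918;-.012 -.017 .146 0 .0918;-.012 -.017 .146 0 .0918' 30;python3 -m inch '0 0 0 0 .0918;0 0 0 0 .05;0 0 0 0 .03;0 0 0 0 .015;0 0 0 0 .015' 30;  python3 -m inch '0 0 0 0 .015;0 0 0 0 .015;0 0 0 0 .015;0 0 0 0 .015;0 0 0 0 .015' 30; python3 -c "from h import *;go(.3472,.3060,.100,70)"
```

```text
clock: 2.8
position: [0.3456, 0.3048, 0.2551]
ee_rot: [-0.541, -3.09, 0.01]
force: [-0.5, -0.4, 0.7]
width: 1.001
gripper_force: 0.0
clock: 3.3
position: [0.3474, 0.3051, 0.2596]
ee_rot: [0.545, 3.093, 0.002]
force: [1.0, 0.2, -0.3]
width: 0.7
gripper_force: 0.0
clock: 3.8
position: [0.3473, 0.305, 0.2587]
ee_rot: [0.545, 3.094, 0.0]
force: [0.6, 0.9, 0.1]
width: 0.338
gripper_force: 30.0
grasp [0.3473 0.305  0.0997] yaw_y 70.01 w 0.031 F [0.6 0.9 0.1] gf 30.0 q7 0.42 t 3.8
shift [ 0.0004  0.0009 -0.0003] roll 0.0002
```

```bash
python3 -m inch '0 0 0 0 .01;0 0 0 0 .01;0 0 0 0 .01;0 0 0 0 .01;0 0 0 0 .01' 45; python3 -m inch '0 0 -.02 0 .01;0 0 -.04 0 .01;0 0 -.08 0 .01;0 0 -.12 0 .01;0 0 -.12 0 .01' 45; python3 -c "from h import *;go(.4095,.1695,.2,70)
print(arm.observe()['ft_torque'])
im=save('top','t2');s=save('side','s2')
cv2.imwrite('pics/c3.png',cv2.resize(np.hstack([im[215:335,60:220],s[220:340,300:460]]),(800,300),interpolation=cv2.INTER_CUBIC)[:,:,::-1])"
```

```text
clock: 4.3
position: [0.3472, 0.305, 0.2587]
ee_rot: [-0.545, -3.094, 0.0]
force: [0.9, -0.0, 0.3]
width: 0.332
gripper_force: 45.0
clock: 4.8
position: [0.3482, 0.3058, 0.3832]
ee_rot: [0.545, 3.09, 0.011]
force: [0.6, 1.0, -0.8]
width: 0.328
gripper_force: 45.0
grasp [0.3482 0.3058 0.2242] yaw_y 70.0 w 0.0301 F [ 0.6  1.  -0.8] gf 45.0 q7 0.41 t 4.8
shift [-0.1042 -0.1073  0.0238] roll -0.0
[ 0.0596323  -0.02069789 -0.01277076]
```

View pics/c3.png

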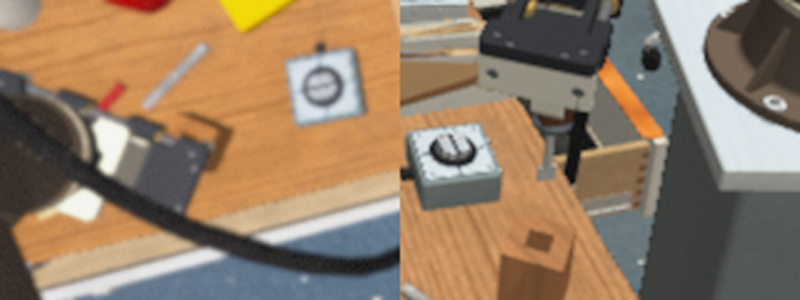

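```bash
python3 - <<'E'
import cv2
s=cv2.imread("pics/s2.png");cv2.imwrite("pics/c4.png",cv2.resize(s[255:300,335:395],(800,600),interpolation=cv2.INTER_CUBIC))
E
```

```text
(no output)
```

View pics/c4.png

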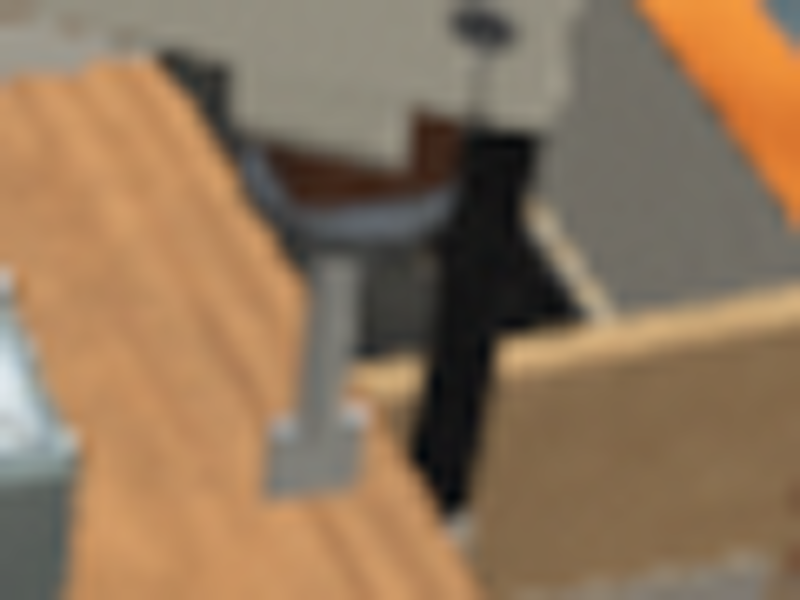

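Side crop: the blade's bottom edge runs from (354.9,292) to (361.9,292), so the blade's yaw is about 0–2°. I'm holding the handle about 20° off its flats (width 30 mm, not 22), so I put it back and regrasp with the finger line at about 90°.

```bash
python3 -m inch '0 0 .04 0 .01;0 0 .08 0 .01;0 0 .105 0 .01;0 0 .119 0 .01;0 0 .119 0 .01' 45; python3 -m inch '0 0 0 0 .01;0 0 0 0 .02;0 0 0 0 .0918;0 0 0 0 .0918;0 0 0 0 .0918' 45; python3 -m inch '0 0 0 0 .0918;0 0 0 -.12 .0918;0 0 0 -.24 .0918;0 0 0 -.35 .0918;0 0 0 -.35 .0918'; python3 -m inch '0 0 0 0 .05;0 0 0 0 .03;0 0 0 0 .01;0 0 0 0 .01;0 0 0 0 .01' 20;python3 -m inch '0 0 0 0 .01;0 0 0 0 .01;0 0 0 0 .01;0 0 0 0 .01;0 0 0 0 .01' 50; python3 -c "from h import *;go(.3472,.3060,.100,90)"
```

```text
clock: 5.4
position: [0.3463, 0.3039, 0.2568]
ee_rot: [-0.545, -3.091, 0.008]
force: [0.4, 0.2, -1.1]
width: 0.323
gripper_force: 45.0
clock: 5.9
position: [0.3472, 0.305, 0.2599]
ee_rot: [0.545, 3.094, 0.001]
force: [1.0, 0.4, 0.2]
width: 0.537
gripper_force: 0.0
clock: 6.4
position: [0.3474, 0.3049, 0.2599]
ee_rot: [-0.004, 3.141, 0.001]
force: [-0.4, 0.6, 0.6]
width: 0.964
gripper_force: 0.0
clock: 6.9
position: [0.3472, 0.305, 0.2597]
ee_rot: [-0.001, 3.142, 0.0]
force: [-0.8, 0.6, -0.1]
width: 0.617
gripper_force: 0.0
clock: 7.4
position: [0.3472, 0.305, 0.2597]
ee_rot: [-0.002, 3.142, 0.0]
force: [0.3, -0.2, 0.6]
width: 0.235
gripper_force: 50.0
grasp [0.3472 0.305  0.1007] yaw_y 90.06 w 0.0216 F [ 0.3 -0.2  0.6] gf 50.0 q7 0.72 t 7.4
shift [0.     0.001  0.0007] roll 0.001
```

Grip is square now (22 mm). Lift, rotate the blade to the slot's line and hover over the slot.

```bash
python3 -m inch '0 0 -.04 0 .01;0 0 -.08 0 .01;0 0 -.1 .14 .01;0 0 -.1 .28 .01;0 0 -.1 .42 .01'; python3 -m inch '0 0 0 .14 .01;0 0 0 .28 .01;0 0 0 .42 .01;0 0 0 .56 .01;0 0 0 .7 .01';python3 -m inch '0 0 0 .14 .01;0 0 0 .206 .01;0 0 0 .206 .01;0 0 0 .206 .01;0 0 0 .206 .01'; python3 -c "from h import *;go(.4095,.1695,.17,14)"
```

```text
clock: 7.9
position: [0.3473, 0.3049, 0.3606]
ee_rot: [0.662, 3.07, 0.002]
force: [0.4, 0.5, -0.8]
width: 0.238
gripper_force: 49.9
clock: 8.4
position: [0.3471, 0.3048, 0.3596]
ee_rot: [-1.675, -2.658, 0.0]
force: [0.2, -0.4, -1.0]
width: 0.237
gripper_force: 49.9
clock: 8.9
position: [0.3472, 0.3049, 0.3597]
ee_rot: [-1.93, -2.479, 0.0]
force: [-0.1, 0.8, -0.5]
width: 0.239
gripper_force: 50.0
grasp [0.3472 0.3049 0.2007] yaw_y 14.19 w 0.0219 F [-0.1  0.8 -0.5] gf 50.0 q7 -0.53 t 8.9
shift [-0.1465  0.0272  0.0307] roll 0.0032
```

```bash
python3 -m inch '-.04 .007 0 0 .01;-.08 .015 0 0 .01;-.12 .022 0 0 .01;-.1465 .0272 .015 0 .01;-.1465 .0272 .031 0 .01';python3 -m inch '0 0 0 0 .01;0 0 0 0 .01;0 0 0 0 .01'; python3 -c "from h import *;go(.4095,.1695,.17,14)
im=save('top','t3');s=save('side','s3')
f=lambda i,r,c,h,w:cv2.resize(i[r:r+h,c:c+w],(400,400),interpolation=cv2.INTER_CUBIC)
print(proj('side',(.4095,.1695,.0723)),proj('side',(.4095,.1695,.043)))
cv2.imwrite('pics/c5.png',np.hstack([f(s,245,290,60,60),f(im,220,160,60,60)])[:,:,::-1])"
```

```text
clock: 9.4
position: [0.4109, 0.1658, 0.329]
ee_rot: [1.937, 2.471, 0.002]
force: [-1.1, 0.7, -1.4]
width: 0.234
gripper_force: 50.0
clock: 9.7
position: [0.4093, 0.1702, 0.3294]
ee_rot: [1.93, 2.479, 0.002]
force: [-0.0, 0.2, -0.5]
width: 0.236
gripper_force: 50.0
grasp [0.4093 0.1702 0.1704] yaw_y 14.18 w 0.0216 F [-0.   0.2 -0.5] gf 50.0 q7 -0.17 t 9.7
shift [-0.0008 -0.      0.0004] roll 0.0032
(np.float64(266.5340571923743), np.float64(321.1173376162252)) (np.float64(276.24066931196785), np.float64(320.7081593880431))
```

View pics/c5.png

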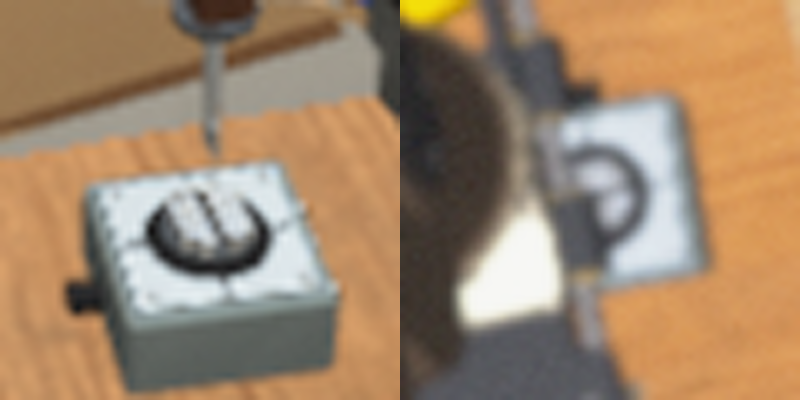

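The blade tip shows edge-on at (268.2,322.1), and the slot's middle at (277.7,321.0). Against the projections, the slot sits about 1 mm further along +x than the tip. I shift by that and probe downward.

```bash
python3 -m inch '-.0005 .0010 .01 0 .01;-.0005 .0010 .022 0 .01;-.0005 .001 .028 0 .01;-.0005 .001 .031 0 .01;-.0005 .001 .032 0 .01'; python3 -m inch '0 0 0 0 .01;0 0 0 0 .01;0 0 .001 0 .01;0 0 .001 0 .01'; python3 -c "from h import *;go(.4095,.1695,.17,14)"
```

```text
clock: 10.3
position: [0.4103, 0.1693, 0.2964]
ee_rot: [-1.932, -2.477, 0.001]
force: [-1.6, -0.0, -0.3]
width: 0.24
gripper_force: 50.0
clock: 10.7
position: [0.4102, 0.1692, 0.2958]
ee_rot: [-1.932, -2.477, 0.0]
force: [-1.4, -0.9, -0.7]
width: 0.236
gripper_force: 50.0
grasp [0.4102 0.1692 0.1368] yaw_y 14.09 w 0.0217 F [-1.4 -0.9 -0.7] gf 50.0 q7 -0.14 t 10.7
shift [ 0.0005 -0.0006 -0.0332] roll 0.0016
```

```bash
python3 -m inch '0 0 .001 0 .01;0 0 .002 0 .01;0 0 .002 0 .01'; python3 -m inch '0 .0015 0 0 .01;0 .0015 0 0 .01;0 .0015 0 0 .01'; python3 -m inch '0 -.003 0 0 .01;0 -.003 0 0 .01;0 -.003 0 0 .01'
```

```text
clock: 11.0
position: [0.4102, 0.1692, 0.2936]
ee_rot: [-1.932, -2.477, 0.0]
force: [-1.4, -0.3, -1.7]
width: 0.236
gripper_force: 50.0
clock: 11.3
position: [0.411, 0.1694, 0.2934]
ee_rot: [-1.931, -2.476, 0.004]
force: [-5.8, -0.1, 1.7]
width: 0.233
gripper_force: 50.0
clock: 11.6
position: [0.4093, 0.169, 0.294]
ee_rot: [1.932, 2.477, 0.002]
force: [-0.2, -0.4, -0.7]
width: 0.231
gripper_force: 50.0
```

Inserted: the wall sits at x ≈ 0.411 with free play the other way. Now the anticlockwise quarter turn.

```bash
python3 -m inch '0 0 0 -.1 .01;0 0 0 -.2 .01;0 0 0 -.3 .01;0 0 0 -.4 .01;0 0 0 -.5 .01'; python3 -m inch '0 0 0 -.1 .01;0 0 0 -.2 .01;0 0 0 -.3 .01;0 0 0 -.4 .01;0 0 0 -.5 .01';python3 -m inch '0 0 0 -.1 .01;0 0 0 -.2 .01;0 0 0 -.3 .01;0 0 0 -.4 .01;0 0 0 -.45 .01';python3 -m inch '0 0 0 0 .01;0 0 0 0 .01'; python3 -c "from h import *;go(.4095,.1695,.1346,14);print(arm.observe()['ft_torque'])"
```

```text
clock: 12.1
position: [0.4094, 0.1691, 0.2939]
ee_rot: [1.253, 2.88, 0.002]
force: [0.3, 0.3, -1.2]
width: 0.235
gripper_force: 50.0
clock: 12.6
position: [0.4096, 0.1695, 0.294]
ee_rot: [0.501, 3.099, 0.003]
force: [1.8, 2.4, -4.4]
width: 0.239
gripper_force: 50.0
clock: 13.1
position: [0.4096, 0.17, 0.2941]
ee_rot: [-0.203, 3.133, 0.004]
force: [0.2, 4.1, -3.6]
width: 0.237
gripper_force: 50.0
clock: 13.3
position: [0.4096, 0.1699, 0.2941]
ee_rot: [-0.194, 3.133, 0.003]
force: [0.6, 5.8, -4.5]
width: 0.238
gripper_force: 50.0
grasp [0.4096 0.1699 0.1351] yaw_y 97.09 w 0.0218 F [ 0.6  5.8 -4.5] gf 50.0 q7 1.16 t 13.3
shift [ 0.0002 -0.0004  0.0005] roll 1.4502
[ 1.69463177 -0.35170777 -0.04103553]
```

```bash
python3 -m inch '0 .001 0 -.08 .01;0 .001 0 -.16 .01;0 .001 0 -.16 .01'; python3 -c "from h import *;go(.4095,.1695,.1346,100);print(arm.observe()['ft_torque'])"; python3 -m inch '0 0 0 -.08 .01;0 0 0 -.16 .01;0 0 0 -.16 .01'; python3 -c "from h import *;go(.4095,.1695,.1346,100);print(arm.observe()['ft_torque'])"
```

```text
clock: 13.6
position: [0.4095, 0.1705, 0.2941]
ee_rot: [-0.446, 3.108, 0.002]
force: [2.4, 4.2, -3.2]
width: 0.24
gripper_force: 50.0
grasp [0.4095 0.1705 0.1351] yaw_y 106.33 w 0.022 F [ 2.4  4.2 -3.2] gf 50.0 q7 1.3 t 13.6
shift [ 0.0003 -0.0009  0.0005] roll 0.1106
[ 1.33027126 -0.68256537 -0.02370657]
clock: 13.9
position: [0.4094, 0.1706, 0.2941]
ee_rot: [-0.692, 3.062, 0.002]
force: [2.5, 5.4, -3.9]
width: 0.241
gripper_force: 50.0
grasp [0.4094 0.1706 0.1351] yaw_y 115.46 w 0.0221 F [ 2.5  5.4 -3.9] gf 50.0 q7 1.44 t 13.9
shift [ 0.0004 -0.0011  0.0005] roll 0.2699
[ 1.61649616 -0.63120139 -0.06120477]
```

```bash
python3 -m inch '0 0 0 -.08 .01;0 0 0 -.15 .01;0 0 0 -.15 .01'; python3 -c "from h import *;go(.4095,.1695,.1346,100);print(arm.observe()['ft_torque'])
im=save('top','t4');s=save('side','s4')
f=lambda i,r,c,h,w:cv2.resize(i[r:r+h,c:c+w],(400,400),interpolation=cv2.INTER_CUBIC)
cv2.imwrite('pics/c6.png',np.hstack([f(s,245,290,60,60),f(im,220,160,60,60)])[:,:,::-1])"
```

```text
clock: 14.2
position: [0.4094, 0.1707, 0.294]
ee_rot: [-0.918, 3.002, 0.002]
force: [2.1, 5.7, -4.7]
width: 0.238
gripper_force: 50.0
grasp [0.4094 0.1707 0.135 ] yaw_y 124.01 w 0.0219 F [ 2.1  5.7 -4.7] gf 50.0 q7 1.58 t 14.2
shift [ 0.0006 -0.0011  0.0004] roll 0.4191
[ 1.80341572 -0.49376225 -0.33272994]
```

View pics/c6.png

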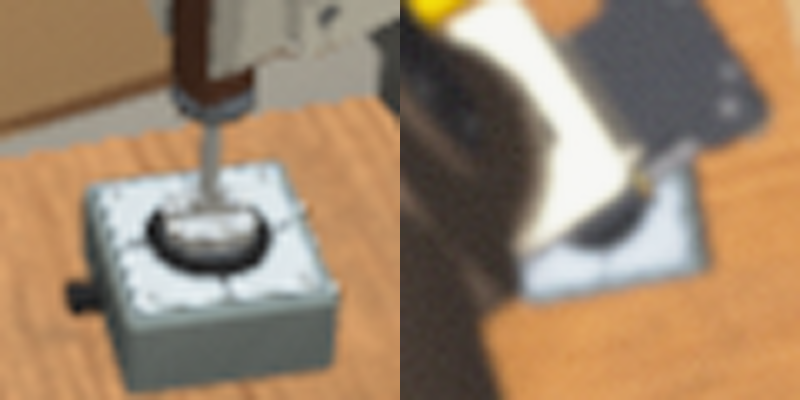

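The slot now lies along the box's x (horizontal in the side crop), and the torque rose to 0.33 N m at the stop. I back off, lift and return the screwdriver to the holder.

```bash
python3 -m inch '0 0 0 .1 .01;0 0 0 .2 .01;0 0 0 .25 .01;0 0 0 .25 .01;0 0 0 .25 .01';python3 -m inch '0 0 -.01 0 .01;0 0 -.03 0 .01;0 0 -.06 0 .01;0 0 -.09 .08 .01;0 0 -.09 .16 .01';python3 -m inch '0 0 0 0 .01;0 0 0 0 .01'; python3 -c "from h import *;print(arm.observe()['ft_torque']);go(.3472,.305,.22,100)"
```

```text
clock: 14.8
position: [0.4091, 0.1703, 0.294]
ee_rot: [-0.539, 3.094, 0.001]
force: [1.2, 5.1, -1.0]
width: 0.236
gripper_force: 50.0
clock: 15.3
position: [0.4095, 0.1695, 0.3873]
ee_rot: [-0.284, 3.124, 0.002]
force: [-0.5, -0.2, -1.0]
width: 0.237
gripper_force: 49.9
clock: 15.5
position: [0.4084, 0.1692, 0.3833]
ee_rot: [0.293, -3.126, 0.002]
force: [0.5, -0.8, -1.0]
width: 0.239
gripper_force: 50.0
[ 0.09799561  0.01124243 -0.0130116 ]
grasp [0.4084 0.1692 0.2243] yaw_y 100.73 w 0.0219 F [ 0.5 -0.8 -1. ] gf 50.0 q7 1.22 t 15.5
shift [0.0348 0.1448 0.0043] roll 0.0127
```

```bash
python3 -m inch '.009 .036 0 0 .01;.018 .072 0 0 .01;.026 .109 0 0 .01;.035 .145 0 0 .01;.035 .145 0 0 .01';python3 -m inch '0 0 0 0 .01;0 0 0 0 .01;0 0 0 0 .01'; python3 -c "from h import *;go(.3472,.305,.1017,100)
s=save('side','s5');cv2.imwrite('pics/c7.png',cv2.resize(s[265:355,320:400],(533,600),interpolation=cv2.INTER_CUBIC)[:,:,::-1])"
```

```text
clock: 16.0
position: [0.345, 0.3098, 0.3831]
ee_rot: [0.304, -3.125, -0.002]
force: [0.0, -0.2, -1.7]
width: 0.234
gripper_force: 50.0
clock: 16.3
position: [0.3483, 0.3047, 0.3834]
ee_rot: [0.288, -3.128, 0.002]
force: [-0.0, 0.0, -0.7]
width: 0.24
gripper_force: 50.0
grasp [0.3483 0.3047 0.2244] yaw_y 100.52 w 0.0221 F [-0.   0.  -0.7] gf 50.0 q7 0.87 t 16.3
shift [0.0009 0.0006 0.1227] roll 0.009
```

View pics/c7.png

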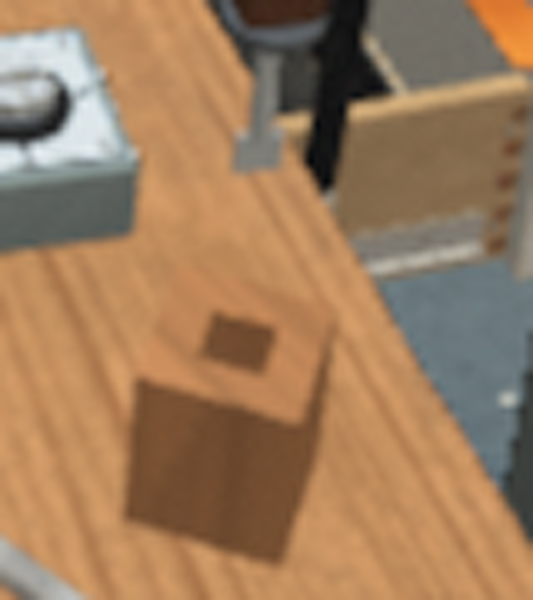

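The screwdriver hangs straight over the hole (hole at about (316,356)) and the slot is along x. Lower, release and go up.

```bash
python3 -m inch '.001 .001 .04 0 .01;.001 .001 .08 0 .01;.001 .001 .11 0 .01;.001 .001 .122 0 .01;.001 .001 .122 0 .01';python3 -m inch '0 0 0 0 .01;0 0 0 0 .02;0 0 0 0 .06;0 0 0 0 .0918;0 0 0 0 .0918';python3 -m inch '0 0 0 0 .0918;0 0 0 0 .0918;0 0 -.04 0 .0918;0 0 -.08 0 .0918;0 0 -.12 0 .0918';python3 -m inch '0 0 -.05 0 .0918;0 0 -.1 0 .0918;0 0 -.12 0 .0918;0 0 -.12 0 .0918'; python3 - <<'E'
from h import *
np.set_printoptions(precision=4,suppress=True)
im=save('top','t6');s=save('side','s6')
for c in("side","top"):
  for q in("screwdriver","bottle_1","bottle_1_mid","lane_1","edge_strip"):
    for r in arm.place_of(c,q): print(c,q,np.round(r["point"],1),round(r["conf"],2),atz(c,r["point"],{"bottle_1_mid":.048,"lane_1":.047}.get(q,0))[:2])
go(.5,-.29,.35,100)
E
```

```text
clock: 16.85
position: [0.3468, 0.3056, 0.2604]
ee_rot: [0.288, -3.127, 0.003]
force: [-0.4, 0.2, -2.2]
width: 0.237
gripper_force: 50.0
clock: 17.35
position: [0.3466, 0.3068, 0.262]
ee_rot: [-0.29, 3.128, 0.001]
force: [0.7, 0.2, -0.2]
width: 0.45
gripper_force: 0.0
clock: 17.85
position: [0.3462, 0.3066, 0.3831]
ee_rot: [0.291, -3.127, 0.001]
force: [1.3, -0.4, 0.4]
width: 0.885
gripper_force: 0.0
clock: 18.25
position: [0.3467, 0.3072, 0.5051]
ee_rot: [-0.29, 3.123, 0.006]
force: [0.3, 0.1, 0.1]
width: 0.999
gripper_force: 0.0
side bottle_1 [172.8 272.5] 0.67 [ 0.552  -0.4445]
side bottle_1 [192.8 281.8] 0.64 [ 0.5137 -0.2965]
side bottle_1 [191. 262.] 0.61 [ 0.5815 -0.3092]
side bottle_1_mid [178.8 287.6] 0.85 [ 0.4938 -0.3061]
side lane_1 [205.4 309.4] 0.82 [ 0.4266 -0.1388]
side lane_1 [207.9 237.1] 0.74 [ 0.6406 -0.1255]
side lane_1 [205.6 270.2] 0.72 [ 0.5431 -0.1381]
side edge_strip [180.  302.9] 0.61 [ 0.4413 -0.3873]
top screwdriver [275.4 142.6] 0.75 [0.3381 0.3027]
top bottle_1 [199.8 408.3] 0.9 [ 0.5551 -0.4467]
top bottle_1 [191.6 360.4] 0.82 [ 0.5781 -0.3091]
top bottle_1 [221.3 354.1] 0.51 [ 0.4922 -0.2894]
top bottle_1 [239.1 382.7] 0.19 [ 0.442  -0.3699]
top bottle_1_mid [218.6 361.9] 0.66 [ 0.495  -0.3013]
top lane_1 [162.7 296.3] 0.96 [ 0.6499 -0.1222]
top lane_1 [239.6 301.8] 0.78 [ 0.437  -0.1368]
top lane_1 [204.9 298.2] 0.63 [ 0.5319 -0.1272]
top lane_1 [254.5 191.3] 0.16 [0.3956 0.1604]
top edge_strip [241.  384.3] 0.93 [ 0.4366 -0.3743]
top edge_strip [273.7 144.5] 0.64 [0.3428 0.2977]
grasp [0.3465 0.3068 0.3425] yaw_y 100.61 w 0.0921 F [0.3 0.1 0.6] gf 0.0 q7 0.89 t 18.9
shift [-0.041  -0.6148 -0.0074] roll 0.0107
```

The screwdriver is back in its holder. I cross high over the partition to the bottles and refine their positions from the silhouettes.

```bash
python3 -m inch '-.003 -.045 0 0 .0918;-.006 -.09 0 0 .0918;-.009 -.135 0 0 .0918;-.012 -.18 0 0 .0918;-.014 -.22 0 0 .0918';python3 -m inch '-.003 -.045 0 0 .0918;-.006 -.09 0 0 .0918;-.009 -.135 0 0 .0918;-.012 -.18 0 0 .0918;-.014 -.22 0 0 .0918';python3 -m inch '-.003 -.045 0 0 .0918;-.006 -.09 0 0 .0918;-.009 -.135 0 -.05 .0918;-.012 -.175 0 -.09 .0918;-.012 -.175 0 -.09 .0918'; python3 - <<'E'
from h import *
np.set_printoptions(precision=4,suppress=True)
go(.5,-.29,.35,105.7)
for n,a,b in(("A",(178.5,259.5),(186.5,365)),("B",(180.5,286.5),(218.8,359.4)),("C",(161,273),(200,411.5))): print(n,*tri([ray("side",a),ray("top",b)]))
t=cv2.imread("pics/t6.png")
from scipy.optimize import least_squares
# rack from first silhouette corners
im=arm.get_image("top"); 
for q in("roller_rack","edge_strip"):
  for r in arm.silhouettes("top",q)[:2]:
    ys,xs=np.nonzero(r["region"]); b=cv2.boxPoints(cv2.minAreaRect(np.c_[xs,ys].astype(np.float32)))
    z=.034 if q[0]=="r" else .012
    w=np.array([atz("top",(y,x),z)[:2] for x,y in b]);print(q,round(r["conf"],2),w.tolist(),"mean",w.mean(0))
    for i in range(4):
        d=w[(i+1)%4]-w[i];print("  ",np.linalg.norm(d),np.degrees(np.arctan2(d[1],d[0])))
E
```

```text
clock: 19.35
position: [0.4009, 0.0908, 0.5019]
ee_rot: [-0.289, 3.128, 0.0]
force: [-0.1, -0.2, -0.5]
width: 1.0
gripper_force: 0.0
clock: 19.85
position: [0.4551, -0.1229, 0.5019]
ee_rot: [-0.289, 3.128, -0.001]
force: [0.8, 0.8, -0.5]
width: 0.999
gripper_force: 0.0
clock: 20.35
position: [0.4986, -0.2957, 0.5011]
ee_rot: [0.423, -3.111, 0.005]
force: [1.2, -0.1, 0.7]
width: 1.0
gripper_force: 0.0
grasp [ 0.4986 -0.2957  0.3421] yaw_y 105.47 w 0.0918 F [ 1.2 -0.1  0.7] gf 0.0 q7 2.4 t 20.4
shift [-0.0028  0.0051 -0.0079] roll -0.0041
A [ 0.5862 -0.3122  0.046 ] 0.0017666995956801773
B [ 0.4959 -0.2946  0.0475] 0.0014118099361257726
C [ 0.5476 -0.4387  0.0504] 0.0007578798702567866
roller_rack 0.8 [[0.6963648163447018, -0.0556405718780374], [0.7040737105845347, -0.19614363909692123], [0.38310416618838355, -0.2074370599428831], [0.37655024851610336, -0.07148408562343683]] mean [ 0.54   -0.1327]
   0.1407143878511189 -86.85953690705524
   0.32116816433805645 -177.98486013323156
   0.1361108557873289 92.75993474933685
   0.3202067687029646 2.836096430436523
edge_strip 0.73 [[0.40093680687229133, -0.21099309561240678], [0.44749906306266785, -0.3687337037558885], [0.4338484948617226, -0.37241062038963035], [0.38744653951553437, -0.21485490824858566]] mean [ 0.4174 -0.2917]
   0.16446927724962404 -73.55432552930797
   0.014137104659022117 -164.92460975199933
   0.16424659475380726 106.41030295750946
   0.014032138475433217 15.97464727757609
```

B is at (0.496, -0.295). The strip direction is 106° with its inner edge at n ≈ 0.325, and the rack centre is about (0.539, -0.131) at yaw 3°. Go down on bottle B and grip lightly.

```bash
python3 -m inch '.0023 .0014 .045 0 .0918;.0023 .0014 .09 0 .0918;.0023 .0014 .135 0 .0918;.0023 .0014 .18 0 .0918;.0023 .0014 .22 0 .0918';python3 -m inch '0 0 .03 0 .0918;0 0 .055 0 .0918;0 0 .067 0 .0918;0 0 .067 0 .0918;0 0 .067 0 .0918'; python3 -m inch '0 0 0 0 .07;0 0 0 0 .05;0 0 0 0 .03;0 0 0 0 .03;0 0 0 0 .03' 10;python3 -m inch '0 0 0 0 .03;0 0 0 0 .03;0 0 0 0 .03' 10; python3 -c "from h import *;go(.496,-.295,.055,106)
im=save('top','t7');s=save('side','s7');cv2.imwrite('pics/c8.png',np.hstack([cv2.resize(i[r:r+90,c:c+120],(400,300),interpolation=cv2.INTER_CUBIC) for i,r,c in((s,120,220),(im,170,300))])[:,:,::-1])"
```

```text
clock: 21.0
position: [0.4964, -0.2875, 0.2802]
ee_rot: [-0.434, 3.111, 0.002]
force: [-0.3, -0.6, 0.0]
width: 0.999
gripper_force: 0.0
clock: 21.5
position: [0.497, -0.2893, 0.2158]
ee_rot: [-0.432, 3.111, -0.001]
force: [0.1, 1.0, 1.2]
width: 0.998
gripper_force: 0.0
clock: 22.0
position: [0.4965, -0.2898, 0.215]
ee_rot: [-0.431, 3.112, -0.0]
force: [0.2, -0.3, 1.2]
width: 0.609
gripper_force: 0.3
clock: 22.3
position: [0.4965, -0.2898, 0.2148]
ee_rot: [-0.431, 3.112, -0.0]
force: [0.4, -0.9, 1.4]
width: 0.485
gripper_force: 10.0
grasp [ 0.4965 -0.2898  0.0558] yaw_y 105.76 w 0.0445 F [ 0.4 -0.9  1.4] gf 10.0 q7 2.53 t 22.3
shift [ 0.0019 -0.0048  0.0008] roll -0.0042
```

View pics/c8.png

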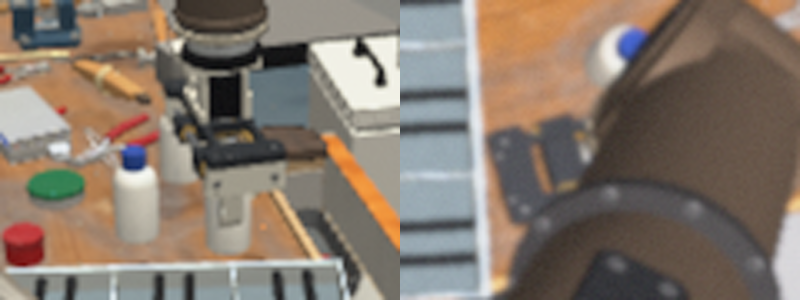

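Bottle held (44.5 mm), base on the bench. I carry it to the strip and tip it over the strip's edge along an arc.

```bash
python3 -m inch '0 0 -.003 0 .03;.016 0 -.003 0 .03;.032 0 -.003 0 .03;.048 0 -.003 0 .03;.048 0 -.003 0 .03' 10;python3 -m inch '.005 0 -.0005 0 .03;.010 0 -.001 0 .03;.017 0 -.0015 0 .03;.024 0 -.0015 0 .03;.030 0 -.001 0 .03';  python3 -m inch '.004 0 .0005 0 .03;.0085 0 .002 0 .03;.014 0 .0045 0 .03;.02 0 .007 0 .03;.02 0 .007 0 .03'; python3 -c "from h import *;go(.496,-.295,.055,106)
im=save('top','t8');s=save('side','s8');cv2.imwrite('pics/c9.png',np.hstack([cv2.resize(i[r:r+90,c:c+120],(400,300),interpolation=cv2.INTER_CUBIC) for i,r,c in((s,120,240),(im,170,300))])[:,:,::-1])"
```

```text
clock: 22.9
position: [0.4472, -0.3039, 0.2178]
ee_rot: [0.425, -3.111, -0.001]
force: [-0.3, -0.4, 0.0]
width: 0.484
gripper_force: 10.0
clock: 23.4
position: [0.4209, -0.311, 0.2189]
ee_rot: [-0.431, 3.112, -0.0]
force: [1.3, 1.4, 1.5]
width: 0.486
gripper_force: 10.0
clock: 23.9
position: [0.4008, -0.3166, 0.2112]
ee_rot: [0.429, -3.111, -0.001]
force: [-0.8, -1.0, 0.4]
width: 0.484
gripper_force: 10.0
grasp [ 0.4008 -0.3166  0.0522] yaw_y 105.7 w 0.0445 F [-0.8 -1.   0.4] gf 10.0 q7 2.65 t 23.9
shift [-0.0975 -0.0049 -0.003 ] roll -0.0053
```

View pics/c9.png

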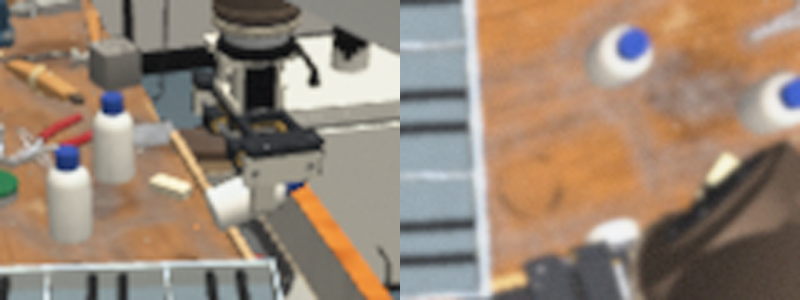

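The bottle has tipped about 60–70°, with its cap toward the front, in the side crop at (240,195). Finish the arc, then lift.

```bash
python3 -m inch '.005 0 .004 0 .03;.010 0 .009 0 .03;.014 0 .014 0 .03;.018 0 .019 0 .03;.018 0 .020 0 .03';  python3 -m inch '0 0 0 0 .03;0 0 0 0 .03;0 0 0 0 .03' 30; python3 -c "from h import *;go(.496,-.295,.055,106)"; python3 -m inch '0 0 -.05 0 .03;0 0 -.1 0 .03;0 0 -.1 .14 .03;0 0 -.1 .28 .03;0 0 -.1 .42 .03';python3 -m inch '0 0 0 .14 .03;0 0 0 .28 .03;0 0 0 .42 .03;0 0 0 .56 .03;0 0 0 .7 .03';python3 -m inch '0 0 0 .14 .03;0 0 0 .28 .03;0 0 0 .42 .03;0 0 0 .56 .03;0 0 0 .67 .03'; python3 -c "from h import *;go(.539-.110,-.137+.007,.12,3)
im=save('top','t9');s=save('side','s9');cv2.imwrite('pics/c10.png',np.hstack([cv2.resize(i[r:r+90,c:c+120],(400,300),interpolation=cv2.INTER_CUBIC) for i,r,c in((s,120,240),(im,180,280))])[:,:,::-1])"
```

```text
clock: 24.5
position: [0.3836, -0.3215, 0.191]
ee_rot: [0.429, -3.111, -0.001]
force: [-2.8, -0.8, 2.2]
width: 0.481
gripper_force: 10.0
clock: 24.8
position: [0.3847, -0.3211, 0.1917]
ee_rot: [0.431, -3.112, -0.0]
force: [-2.0, 0.1, 1.3]
width: 0.476
gripper_force: 30.0
grasp [ 0.3847 -0.3211  0.0327] yaw_y 105.77 w 0.0437 F [-2.   0.1  1.3] gf 30.0 q7 2.68 t 24.8
shift [-0.1142 -0.0051 -0.0223] roll -0.0041
clock: 25.3
position: [0.3853, -0.3209, 0.2924]
ee_rot: [0.235, 3.131, -0.0]
force: [-0.6, 1.3, -0.5]
width: 0.48
gripper_force: 30.0
clock: 25.8
position: [0.3853, -0.3208, 0.2918]
ee_rot: [1.294, 2.862, 0.0]
force: [0.2, -0.4, -0.3]
width: 0.484
gripper_force: 30.0
clock: 26.3
position: [0.3854, -0.3208, 0.2918]
ee_rot: [2.163, 2.278, 0.001]
force: [-0.3, -0.5, -0.5]
width: 0.48
gripper_force: 30.0
grasp [ 0.3854 -0.3208  0.1328] yaw_y 2.95 w 0.0441 F [-0.3 -0.5 -0.5] gf 30.0 q7 1.13 t 26.3
shift [0.1883 0.0534 0.0128] roll -0.0009
```

View pics/c10.png

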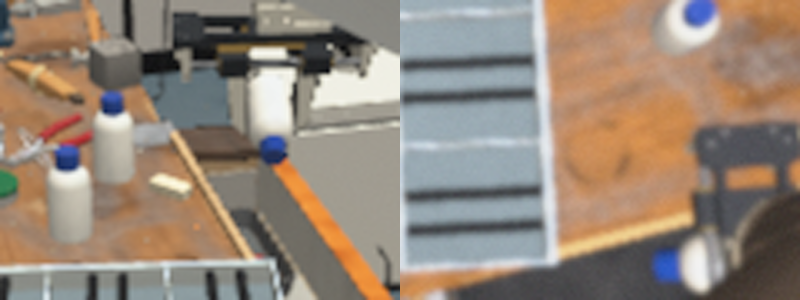

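The bottle is horizontal with its cap toward +y. I get precise roller centre lines from the unobstructed top picture.

```bash
python3 - <<'E'
from h import *
np.set_printoptions(precision=4,suppress=True)
im=cv2.cvtColor(cv2.imread("pics/t6.png"),cv2.COLOR_BGR2GRAY).astype(float)
for x0 in(-1,0,1):
  pts=[]
  for xr in(x0*.11-.014,x0*.11+.014):
    c=np.array([.539,-.131]);a=np.radians(3);ux=np.array([np.cos(a),np.sin(a)]);uy=np.array([-ux[1],ux[0]])
    def prof(P): 
        r,cc=np.array([proj("top",(*p,.026)) for p in P]).T
        return cv2.remap(im.astype(np.float32),cc.astype(np.float32)[None],r.astype(np.float32)[None],cv2.INTER_LINEAR)[0]
    for yr in(-.04,-.02,0,.02,.04):
        t=np.arange(-.012,.012,.0005)
        v=prof([c+ux*(xr+d)+uy*yr for d in t]);w=np.clip(110-v,0,None);pts.append((xr,yr,(t*w).sum()/w.sum()))
    t=np.arange(-.075,.0751,.001);v=prof([c+ux*(xr+pts[-3][2])+uy*d for d in t]);k=t[v<90];print("ends",k.min(),k.max(),(k.min()+k.max())/2)
  print(x0,np.array([p[2] for p in pts]).round(4))
E
```

```text
ends -0.05499999999999998 0.051000000000000115 -0.0019999999999999324
ends -0.05599999999999998 0.051000000000000115 -0.002499999999999933
-1 [ 0.0002 -0.0002  0.0004  0.0003  0.0002  0.0002 -0.0001  0.0001  0.0005
  0.0002]
ends -0.05499999999999998 0.051000000000000115 -0.0019999999999999324
ends -0.05599999999999998 0.050000000000000114 -0.0029999999999999333
0 [-0.0001  0.0001 -0.0003 -0.0001  0.0003  0.0001 -0.0002 -0.0004  0.0001
  0.0004]
ends -0.05599999999999998 0.051000000000000115 -0.002499999999999933
ends -0.05499999999999998 0.050000000000000114 -0.002499999999999933
1 [-0.0004 -0.0006 -0.0001  0.0003 -0.0001 -0.0006 -0.0002  0.0002 -0.0004
 -0.0002]
```

```bash
python3 -m inch '.047 .013 0 0 .03;.094 .026 0 0 .03;.14 .039 0 0 .03;.187 .053 0 0 .03;.187 .053 0 0 .03' ; python3 -m inch '0 0 .03 0 .03;0 0 .03 0 .03;0 0 .03 0 .03'; python3 -c "from h import *;go(.4289,-.1314,.0475,3)"
```

```text
clock: 26.9
position: [0.4291, -0.1243, 0.2912]
ee_rot: [-2.139, -2.297, -0.003]
force: [-0.5, -0.8, -1.6]
width: 0.48
gripper_force: 30.0
clock: 27.2
position: [0.427, -0.1321, 0.2619]
ee_rot: [-2.157, -2.283, 0.001]
force: [0.8, 0.1, 0.4]
width: 0.482
gripper_force: 30.0
grasp [ 0.427  -0.1321  0.1029] yaw_y 3.23 w 0.0443 F [0.8 0.1 0.4] gf 30.0 q7 0.78 t 27.2
shift [0.0006 0.0021 0.0554] roll 0.004
```

Fingertips 19 mm below the axis would meet the end wall (34 mm high), so I release with the tips just above the wall, a drop of about 7 mm into the V.

```bash
python3 -m inch '.0006 .0021 .02 0 .03;.0006 .0021 .04 0 .03;.0006 .0021 .0475 0 .03;.0006 .0021 .0475 0 .03;.0006 .0021 .0475 0 .03' 10; python3 -c "from h import *;go(.4289,-.1314,.0545,3)"; python3 -m inch '0 0 0 0 .046;0 0 0 0 .049;0 0 0 0 .052;0 0 0 0 .056;0 0 0 0 .06' 5;python3 -m inch '0 0 0 0 .06;0 0 -.04 0 .06;0 0 -.09 0 .07;0 0 -.14 0 .0918;0 0 -.18 0 .0918'; python3 -c "from h import *;go(.5862,-.3122,.25,-74)
print([(np.round(r['point'],1),round(r['conf'],2)) for r in arm.place_of('side','bottle_1_mid')])
im=save('top','t10');s=save('side','s10');cv2.imwrite('pics/c11.png',np.hstack([cv2.resize(i[r:r+105,c:c+140],(400,300),interpolation=cv2.INTER_CUBIC) for i,r,c in((s,135,210),(im,160,260))])[:,:,::-1])"
```

```text
clock: 27.7
position: [0.4293, -0.1315, 0.2149]
ee_rot: [2.159, 2.282, 0.0]
force: [-1.2, -0.3, 0.7]
width: 0.489
gripper_force: 10.0
grasp [ 0.4293 -0.1315  0.0559] yaw_y 3.16 w 0.0449 F [-1.2 -0.3  0.7] gf 10.0 q7 0.87 t 27.7
shift [ 0.0002 -0.0004  0.0014] roll 0.0027
clock: 28.2
position: [0.4295, -0.1307, 0.2143]
ee_rot: [2.158, 2.283, 0.0]
force: [-0.2, 1.6, 0.1]
width: 0.64
gripper_force: 0.0
clock: 28.7
position: [0.4292, -0.1314, 0.3965]
ee_rot: [2.159, 2.281, 0.0]
force: [1.1, 1.2, 1.2]
width: 0.869
gripper_force: 0.0
grasp [ 0.4292 -0.1314  0.2375] yaw_y 3.14 w 0.0798 F [1.1 1.2 1.2] gf 0.0 q7 0.51 t 28.7
shift [-0.1892  0.1469 -0.0124] roll 1.3464
[(array([154.2, 323.7]), 0.66)]
```

View pics/c11.png

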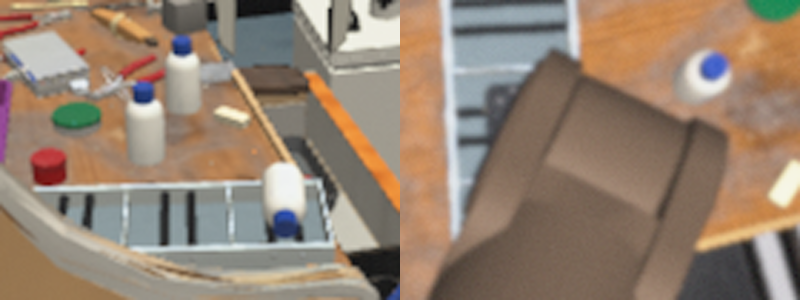

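Bottle 1 lies on lane 1 (side crop (285,200)), cap toward +y. A and C still stand. I'll re-measure both and go on.

```bash
cat >> h.py <<'E'
def bottles():
    o={}
    for c in("side","top"):
        arm.get_image(c);o[c]=[]
        for r in arm.silhouettes(c,"bottle_1"):
            ys,xs=np.nonzero(r["region"]);p=((ys.min()+ys.max())/2,(xs.min()+xs.max())/2)
            o[c].append(p);print(c,round(r["conf"],2),len(ys),np.round(p,1),"z.048:",np.round(atz(c,p,.048)[:2],4))
    for a in o["side"]:
        for b in o["top"]:
            x,e=tri([ray("side",a),ray("top",b)])
            if e<.006 and 0<x[2]<.1: print("TRI",np.round(x,4),round(e,4))
E
python3 -m inch '-.04 .03 0 .14 .0918;-.08 .06 0 .28 .0918;-.12 .09 0 .42 .0918;-.155 .12 0 .56 .0918;-.189 .147 0 .7 .0918'; python3 -m inch '0 0 0 .14 .0918;0 0 0 .28 .0918;0 0 0 .42 .0918;0 0 0 .56 .0918;0 0 0 .65 .0918';python3 -c "from h import *;bottles();go(.5862,-.3122,.055,-74)"
```

```text
clock: 29.35
position: [0.5878, -0.3128, 0.3915]
ee_rot: [-2.812, -1.395, 0.003]
force: [0.8, -0.2, 0.5]
width: 0.999
gripper_force: 0.0
clock: 29.85
position: [0.5865, -0.3114, 0.3918]
ee_rot: [-3.111, -0.423, 0.004]
force: [-1.1, -0.5, -0.1]
width: 1.002
gripper_force: 0.0
side 0.85 336 [205.5 308.5] z.048: [ 0.4293 -0.1367]
side 0.68 333 [178.5 259.5] z.048: [ 0.5877 -0.3091]
side 0.5 266 [161.5 273. ] z.048: [ 0.5485 -0.4397]
top 0.9 344 [200.  411.5] z.048: [ 0.5472 -0.4394]
top 0.73 351 [242. 304.] z.048: [ 0.4304 -0.1427]
top 0.65 322 [240. 383.] z.048: [ 0.4368 -0.3577]
TRI [ 0.4298 -0.143   0.0442] 0.0008
TRI [ 0.5479 -0.4395  0.048 ] 0.0006
grasp [ 0.5865 -0.3114  0.2338] yaw_y -74.01 w 0.0917 F [-0.1  0.1  0.8] gf 0.0 q7 -0.25 t 30.1
shift [-0.0003  0.0009  0.1788] roll -0.0002
```

```bash
python3 -m inch '0 0 .045 0 .0918;0 0 .09 0 .0918;0 0 .135 0 .0918;0 0 .165 0 .0918;0 0 .178 0 .0918';python3 -m inch '0 0 0 0 .0918;0 0 0 0 .0918;0 0 0 0 .07;0 0 0 0 .05;0 0 0 0 .03' 10; python3 -m inch '0 0 0 0 .03;0 0 0 0 .03;0 0 0 0 .03;0 0 0 0 .03;0 0 0 0 .03' 10; python3 -c "from h import *;go(.5862,-.3122,.055,-74);p=arm.observe()['position'];print('n',p[:2]@[.9613,.2756])"
```

```text
clock: 30.55
position: [0.5858, -0.3104, 0.2126]
ee_rot: [-3.108, -0.436, 0.005]
force: [-0.1, -0.1, 0.1]
width: 0.999
gripper_force: 0.0
clock: 31.05
position: [0.5869, -0.3114, 0.2173]
ee_rot: [3.111, 0.434, 0.002]
force: [1.3, 0.4, 0.1]
width: 0.787
gripper_force: 0.0
clock: 31.55
position: [0.5867, -0.3114, 0.2163]
ee_rot: [3.111, 0.433, 0.0]
force: [0.7, 0.1, -0.2]
width: 0.484
gripper_force: 10.0
grasp [ 0.5867 -0.3114  0.0573] yaw_y -74.15 w 0.0445 F [ 0.7  0.1 -0.2] gf 10.0 q7 -0.12 t 31.6
shift [-0.0007  0.0006  0.0023] roll -0.0026
n 0.4781661644977688
```

```bash
python3 -m inch '-.005 0 -.003 0 .03;-.04 0 -.003 0 .03;-.08 0 -.003 0 .03;-.12 0 -.003 0 .03;-.129 0 -.003 0 .03' 10;python3 -m inch '0 0 0 0 .03;-.010 0 -.001 0 .03;-.017 0 -.0015 0 .03;-.024 0 -.0015 0 .03;-.030 0 -.001 0 .03';  python3 -m inch '-.004 0 .0005 0 .03;-.0085 0 .002 0 .03;-.014 0 .0045 0 .03;-.02 0 .007 0 .03;-.02 0 .007 0 .03'; python3 -m inch '-.005 0 .004 0 .03;-.010 0 .009 0 .03;-.014 0 .015 0 .03;-.018 0 .020 0 .03;-.018 0 .021 0 .03';  python3 -m inch '0 0 0 0 .03;0 0 0 0 .03;0 0 0 0 .03' 30; python3 -c "
from h import *;go(.496,-.295,.055,106)
arm.get_image('side')
for r in arm.silhouettes('side','bottle_1'):
  ys,xs=np.nonzero(r['region']);print(r['conf'],ys.min(),ys.max(),xs.min(),xs.max())"
```

```text
clock: 32.05
position: [0.458, -0.3481, 0.22]
ee_rot: [-3.113, -0.424, 0.001]
force: [3.7, 0.6, 1.9]
width: 0.485
gripper_force: 10.0
clock: 32.55
position: [0.4338, -0.3549, 0.2205]
ee_rot: [3.111, 0.434, 0.001]
force: [2.4, 1.5, 2.8]
width: 0.486
gripper_force: 10.0
clock: 33.05
position: [0.4133, -0.3603, 0.2127]
ee_rot: [-3.111, -0.431, 0.002]
force: [-0.6, -0.2, 0.7]
width: 0.485
gripper_force: 10.0
clock: 33.55
position: [0.3962, -0.3652, 0.1915]
ee_rot: [-3.111, -0.432, 0.002]
force: [-3.4, 0.2, 2.2]
width: 0.483
gripper_force: 10.0
clock: 33.85
position: [0.3974, -0.365, 0.1922]
ee_rot: [-3.111, -0.434, -0.0]
force: [-1.2, -0.2, 0.1]
width: 0.475
gripper_force: 30.0
grasp [ 0.3974 -0.365   0.0332] yaw_y -74.13 w 0.0436 F [-1.2 -0.2  0.1] gf 30.0 q7 0.27 t 33.9
shift [ 0.114  -0.0404 -0.0218] roll -0.0022
0.78 148 175 267 279
0.6 170 182 300 327
0.55 192 218 301 316
```

Horizontal now. Lift, turn, and carry to lane 2.

```bash
python3 -m inch '0 0 -.05 0 .03;0 0 -.1 0 .03;0 0 -.11 -.14 .03;0 0 -.11 -.28 .03;0 0 -.11 -.42 .03' 30;python3 -m inch '0 0 0 -.14 .03;0 0 0 -.28 .03;0 0 0 -.42 .03;0 0 0 -.56 .03;0 0 0 -.7 .03';python3 -m inch '0 0 0 -.14 .03;0 0 0 -.226 .03;0 0 0 -.226 .03;0 0 0 -.226 .03'; python3 -c "
from h import *;go(.5396,-.1427,.143,3)"
```

```text
clock: 34.45
position: [0.3976, -0.3648, 0.3028]
ee_rot: [2.949, 1.082, 0.002]
force: [-1.0, -0.1, -1.1]
width: 0.476
gripper_force: 30.0
clock: 34.95
position: [0.3974, -0.3649, 0.3023]
ee_rot: [2.4, 2.027, 0.001]
force: [-0.6, -0.5, -0.4]
width: 0.48
gripper_force: 30.0
clock: 35.35
position: [0.3972, -0.365, 0.3023]
ee_rot: [2.166, 2.275, 0.001]
force: [-0.3, -0.1, -0.6]
width: 0.48
gripper_force: 30.0
grasp [ 0.3972 -0.365   0.1433] yaw_y 2.82 w 0.0441 F [-0.3 -0.1 -0.6] gf 30.0 q7 1.18 t 35.4
shift [0.2151 0.1532 0.0004] roll -0.0032
```

```bash
python3 -m inch '.036 .0255 0 0 .03;.072 .051 0 0 .03;.108 .0766 0 0 .03;.144 .102 0 0 .03;.178 .127 0 0 .03' ; python3 -m inch '.037 .026 0 0 .03;.037 .026 0 0 .03;.037 .026 .03 0 .03;.037 .026 .06 0 .03;.037 .026 .06 0 .03'; python3 -m inch '0 0 0 0 .03;0 0 0 0 .03';python3 -c "from h import *;go(.5396,-.1427,.0475,3)"
```

```text
clock: 35.85
position: [0.5156, -0.1787, 0.3022]
ee_rot: [-2.165, -2.276, -0.0]
force: [0.7, -1.3, -0.9]
width: 0.477
gripper_force: 30.0
clock: 36.35
position: [0.5375, -0.1416, 0.2393]
ee_rot: [-2.161, -2.273, 0.005]
force: [-1.0, 0.7, 0.3]
width: 0.476
gripper_force: 30.0
clock: 36.55
position: [0.5393, -0.143, 0.2435]
ee_rot: [2.163, 2.276, 0.001]
force: [0.4, -0.7, -0.6]
width: 0.476
gripper_force: 30.0
grasp [ 0.5393 -0.143   0.0845] yaw_y 2.91 w 0.0437 F [ 0.4 -0.7 -0.6] gf 30.0 q7 0.78 t 36.5
shift [0.0003 0.0003 0.037 ] roll -0.0015
```

```bash
python3 -m inch '0 0 .015 0 .03;0 0 .028 0 .03;0 0 .034 0 .03;0 0 .036 0 .03;0 0 .036 0 .03' 10; python3 -c "from h import *;go(.5396,-.1427,.0475,3)"; python3 -m inch '0 0 0 0 .046;0 0 0 0 .049;0 0 0 0 .052;0 0 0 0 .055;0 0 0 0 .056' 5;python3 -m inch '0 0 0 0 .056;0 0 -.04 0 .056;0 0 -.09 0 .06;0 0 -.14 .14 .0918;0 0 -.18 .28 .0918'; python3 -m inch '0 0 0 .14 .0918;0 0 0 .28 .0918;0 0 0 .42 .0918;0 0 0 .56 .0918;0 0 0 .7 .0918';python3 -m inch '0 0 0 .14 .0918;0 0 0 .28 .0918;0 0 0 .36 .0918;0 0 0 .36 .0918'; python3 -c "from h import *;bottles();go(.5479,-.4395,.225,-74)"
```

```text
clock: 37.05
position: [0.5384, -0.1422, 0.2058]
ee_rot: [-2.162, -2.277, -0.0]
force: [-2.6, 1.8, 5.6]
width: 0.484
gripper_force: 10.0
grasp [ 0.5384 -0.1422  0.0468] yaw_y 2.96 w 0.0444 F [-2.6  1.8  5.6] gf 10.0 q7 0.83 t 37.0
shift [-0.0005  0.0012 -0.0007] roll -0.0007
clock: 37.55
position: [0.5388, -0.1425, 0.2062]
ee_rot: [2.163, 2.278, -0.0]
force: [0.4, 0.3, -0.3]
width: 0.61
gripper_force: 0.0
clock: 38.05
position: [0.5386, -0.1429, 0.389]
ee_rot: [2.465, 1.946, 0.002]
force: [0.4, -0.7, -0.0]
width: 0.776
gripper_force: 0.0
clock: 38.55
position: [0.5387, -0.1423, 0.3863]
ee_rot: [-2.983, -0.984, -0.001]
force: [0.2, 1.0, 0.5]
width: 1.0
gripper_force: 0.0
clock: 38.95
position: [0.5388, -0.1423, 0.386]
ee_rot: [3.11, 0.441, -0.001]
force: [0.3, -0.5, -0.7]
width: 0.998
gripper_force: 0.0
side 0.85 329 [205.  308.5] z.048: [ 0.4292 -0.1395]
side 0.65 1928 [213.5 274. ] z.048: [ 0.5298 -0.093 ]
side 0.6 158 [166.5 273. ] z.048: [ 0.5466 -0.399 ]
side 0.55 369 [208.  270.5] z.048: [ 0.5414 -0.123 ]
top 0.84 539 [242. 301.] z.048: [ 0.4304 -0.1346]
top 0.71 329 [200.  411.5] z.048: [ 0.5472 -0.4394]
TRI [ 0.4298 -0.1343  0.0512] 0.0004
TRI [ 0.5502 -0.4475  0.0243] 0.0006
grasp [ 0.5388 -0.1425  0.2273] yaw_y -73.69 w 0.092 F [-0.5 -0.2  0.2] gf 0.0 q7 -0.46 t 39.1
shift [-0.0747  0.2876  0.0022] roll 0.0054
```

```bash
python3 -m inch '-.011 .043 0 0 .0918;-.022 .086 0 0 .0918;-.033 .129 0 0 .0918;-.044 .172 0 0 .0918;-.055 .215 0 0 .0918'; python3 -m inch '-.01 .037 0 0 .0918;-.02 .073 0 0 .0918;-.02 .073 0 .005 .0918;-.02 .073 0 .005 .0918'; python3 -c "from h import *;bottles();go(.5477,-.4395,.0565,-74)"
```

```text
clock: 39.65
position: [0.5459, -0.366, 0.3863]
ee_rot: [-3.109, -0.446, -0.001]
force: [0.3, -0.3, 0.1]
width: 0.999
gripper_force: 0.0
clock: 40.05
position: [0.5463, -0.4412, 0.3861]
ee_rot: [3.112, 0.433, -0.0]
force: [0.6, 0.4, 0.1]
width: 1.001
gripper_force: 0.0
side 0.82 331 [205.5 308.5] z.048: [ 0.4293 -0.1367]
side 0.75 285 [208. 271.] z.048: [ 0.5399 -0.123 ]
side 0.7 289 [161. 273.] z.048: [ 0.5487 -0.4439]
side 0.29 1128 [286.5 319. ] z.048: [0.4156 0.2094]
top 0.61 89 [197.5 293.5] z.048: [ 0.5521 -0.1143]
TRI [ 0.5451 -0.1138  0.0548] 0.0059
grasp [ 0.5479 -0.4385  0.2272] yaw_y -73.95 w 0.0917 F [-0.5  0.9  0.2] gf 0.0 q7 -0.14 t 40.2
shift [-0.0006  0.001   0.1707] roll 0.0009
```

```bash
python3 -m inch '0 0 .045 0 .0918;0 0 .09 0 .0918;0 0 .135 0 .0918;0 0 .16 0 .0918;0 0 .171 0 .0918';python3 -m inch '0 0 0 0 .0918;0 0 0 0 .0918;0 0 0 0 .07;0 0 0 0 .05;0 0 0 0 .03' 10; python3 -m inch '0 0 0 0 .03;0 0 0 0 .03;0 0 0 0 .03;0 0 0 0 .03;0 0 0 0 .03' 10; python3 -c "from h import *;go(.5862,-.3122,.055,-74);p=arm.observe()['position'];print('n',p[:2]@[.9613,.2756])"
```

```text
clock: 40.75
position: [0.5474, -0.4377, 0.2123]
ee_rot: [-3.108, -0.437, 0.004]
force: [0.5, 0.1, -0.2]
width: 0.999
gripper_force: 0.0
clock: 41.25
position: [0.5473, -0.4401, 0.2162]
ee_rot: [3.11, 0.435, 0.002]
force: [-0.1, -0.2, 0.4]
width: 0.789
gripper_force: 0.0
clock: 41.75
position: [0.5471, -0.4401, 0.2153]
ee_rot: [3.111, 0.435, 0.0]
force: [-0.2, 0.2, 0.5]
width: 0.483
gripper_force: 10.0
grasp [ 0.5471 -0.4401  0.0563] yaw_y -74.1 w 0.0443 F [-0.2  0.2  0.5] gf 10.0 q7 -0.03 t 41.8
shift [ 0.0726 -0.1123  0.0013] roll -0.0017
n 0.4046464574020278
```

```bash
python3 -m inch '-.003 0 -.003 0 .03;-.02 0 -.003 0 .03;-.04 0 -.003 0 .03;-.0556 0 -.003 0 .03;-.0556 0 -.003 0 .03' 10;python3 -m inch '0 0 0 0 .03;-.010 0 -.001 0 .03;-.017 0 -.0015 0 .03;-.024 0 -.0015 0 .03;-.030 0 -.001 0 .03';  python3 -m inch '-.004 0 .0005 0 .03;-.0085 0 .002 0 .03;-.014 0 .0045 0 .03;-.02 0 .007 0 .03;-.02 0 .007 0 .03'; python3 -m inch '-.005 0 .004 0 .03;-.010 0 .009 0 .03;-.014 0 .015 0 .03;-.018 0 .020 0 .03;-.018 0 .020 0 .03';  python3 -m inch '0 0 0 0 .03;0 0 0 0 .03;0 0 0 0 .03' 30; python3 -c "
from h import *;go(.496,-.295,.055,106)
arm.get_image('side')
for r in arm.silhouettes('side','bottle_1'):
  ys,xs=np.nonzero(r['region']);print(r['conf'],ys.min(),ys.max(),xs.min(),xs.max())"; python3 -m inch '0 0 -.05 0 .03;0 0 -.1 0 .03;0 0 -.13 -.14 .03;0 0 -.13 -.28 .03;0 0 -.13 -.42 .03' 30;python3 -m inch '0 0 0 -.14 .03;0 0 0 -.28 .03;0 0 0 -.42 .03;0 0 0 -.56 .03;0 0 0 -.7 .03';python3 -m inch '0 0 0 -.14 .03;0 0 0 -.226 .03;0 0 0 -.226 .03;0 0 0 -.226 .03'; python3 -c "
from h import *;bottles();go(.6489,-.1276-.0083,.163,3)
for l in((.4293,-.1392),(.5391,-.1334)):print(proj('top',(*l,.047)),proj('side',(*l,.047)))
for c in('lamp',):pass
s=save('side','s20');t=save('top','t20')"
```

```text
clock: 42.25
position: [0.4903, -0.4566, 0.2187]
ee_rot: [3.112, 0.428, -0.001]
force: [-1.1, -0.2, -0.4]
width: 0.484
gripper_force: 10.0
clock: 42.75
position: [0.4646, -0.4638, 0.2198]
ee_rot: [3.11, 0.435, 0.001]
force: [2.8, 1.0, 4.1]
width: 0.482
gripper_force: 10.0
clock: 43.25
position: [0.4441, -0.4691, 0.2115]
ee_rot: [-3.111, -0.432, 0.002]
force: [0.1, 0.4, 1.2]
width: 0.483
gripper_force: 10.0
clock: 43.75
position: [0.4273, -0.4738, 0.1912]
ee_rot: [-3.11, -0.433, 0.002]
force: [-1.0, 0.6, 0.6]
width: 0.48
gripper_force: 10.0
clock: 44.05
position: [0.4285, -0.4736, 0.1921]
ee_rot: [-3.111, -0.436, -0.0]
force: [-0.1, 0.2, -2.0]
width: 0.477
gripper_force: 30.0
grasp [ 0.4285 -0.4736  0.0331] yaw_y -74.06 w 0.0438 F [-0.1  0.2 -2. ] gf 30.0 q7 0.2 t 44.0
shift [ 0.1139 -0.1532 -0.0218] roll -0.001
0.8 195 220 264 278
0.76 156 167 291 317
0.75 193 218 301 317
clock: 44.65
position: [0.4284, -0.4739, 0.3236]
ee_rot: [2.947, 1.082, 0.002]
force: [0.1, 1.0, -2.2]
width: 0.479
gripper_force: 30.0
clock: 45.15
position: [0.4282, -0.4737, 0.3223]
ee_rot: [2.399, 2.028, 0.0]
fo
[... 331 characters left out ...]
 [ 0.4277 -0.1395]
top 0.73 283 [240.  382.5] z.048: [ 0.4368 -0.3563]
top 0.71 363 [241.  432.5] z.048: [ 0.4347 -0.4931]
top 0.69 524 [242.  300.5] z.048: [ 0.4304 -0.1332]
top 0.56 524 [202.5 300. ] z.048: [ 0.5384 -0.1321]
TRI [ 0.5405 -0.1325  0.0436] 0.0015
TRI [ 0.4291 -0.1329  0.0522] 0.0011
grasp [ 0.4283 -0.4737  0.1631] yaw_y 2.96 w 0.0439 F [ 0.9  1.  -0.2] gf 30.0 q7 1.2 t 45.8
shift [3.260e-01 2.377e-01 1.000e-04] roll -0.0007
(np.float64(242.4330486827134), np.float64(302.6759511490188)) (np.float64(205.33834580965026), np.float64(308.47110700531664))
(np.float64(202.29491810408817), np.float64(300.4415032459337)) (np.float64(206.43136237208034), np.float64(271.4593952171815))
```

Lanes 1 and 2 check out to within about 2 mm / 1 px. Before lane 3, I work out where the lamp shade is.

```bash
python3 - <<'E'
from h import *
np.set_printoptions(precision=3,suppress=True)
for c,f in(("top","t6"),("side","s6")):
    im=cv2.imread(f"pics/{f}.png").astype(int);m=(im[...,1]>im[...,2]+30)&(im[...,1]>im[...,0]+20)
    n,l,st,ce=cv2.connectedComponentsWithStats(m.astype(np.uint8))
    for i in range(1,n):
        if st[i,4]>150: print(c,st[i],ce[i])
for p in((100,283),(100,300),(85,310)): print(atz("top",p,.26)[:2],atz("top",p,.33)[:2])
for p in((155,185),(150,192),(130,192)): print("side",atz("side",p,.26)[:2],atz("side",p,.3)[:2])
E
```

```text
top [ 223   43   89   93 3936] [270.479  87.025]
top [548  89  12  20 193] [554.352  98.575]
top [381 146  21  21 345] [391.116 156.168]
side [165 107  26  47 743] [180.183 126.868]
[ 0.744 -0.08 ] [ 0.715 -0.078]
[ 0.744 -0.118] [ 0.715 -0.114]
[ 0.78  -0.141] [ 0.749 -0.135]
side [ 0.744 -0.035] [0.718 0.053]
side [ 0.733 -0.065] [0.708 0.026]
side [ 0.764 -0.206] [ 0.735 -0.101]
```

The shade's rim starts at x ≈ 0.744, z 0.26, so I approach lane 3 low from the -y side.

```bash
python3 -m inch '.023 .039 0 0 .03;.046 .078 0 0 .03;.069 .117 0 0 .03;.09 .156 0 0 .03;.11 .19 0 0 .03'; python3 -m inch '.022 .038 0 0 .03;.022 .038 0 0 .03;.022 .038 .04 0 .03;.022 .038 .077 0 .03;.022 .038 .077 0 .03';python3 -m inch '0 0 0 0 .03;0 0 0 0 .03';python3 -c "from h import *;go(.6493,-.1359,.085,3)"
```

```text
clock: 46.35
position: [0.6143, -0.352, 0.322]
ee_rot: [-2.161, -2.28, -0.001]
force: [-0.6, -0.1, -0.7]
width: 0.478
gripper_force: 30.0
clock: 46.85
position: [0.6474, -0.3282, 0.2398]
ee_rot: [-2.156, -2.273, 0.004]
force: [-0.2, -0.3, -2.1]
width: 0.479
gripper_force: 30.0
clock: 47.05
position: [0.6495, -0.3308, 0.2476]
ee_rot: [2.16, 2.277, 0.001]
force: [-0.1, -0.2, -0.3]
width: 0.478
gripper_force: 30.0
grasp [ 0.6495 -0.3308  0.0886] yaw_y 3.02 w 0.0439 F [-0.1 -0.2 -0.3] gf 30.0 q7 0.86 t 47.0
shift [0.1946 0.0101 0.0032] roll 0.0003
```

```bash
python3 -m inch '.03 .0015 .003 0 .03;.06 .003 .003 0 .03;.09 .0045 .003 0 .03;.12 .006 .003 0 .03;.14 .007 .003 0 .03'; python3 -m inch '.02 .001 0 0 .03;.04 .002 0 0 .03;.0546 .003 0 0 .03;.0546 .003 0 0 .03;.0546 .003 0 0 .03'; python3 -m inch '0 0 0 0 .03;0 0 0 0 .03';python3 -c "from h import *;go(.6493,-.1359,.0552,3)"
```

```text
clock: 47.55
position: [0.6496, -0.1876, 0.2446]
ee_rot: [2.158, 2.28, 0.005]
force: [-0.8, 0.6, 0.2]
width: 0.478
gripper_force: 30.0
clock: 48.05
position: [0.6489, -0.1357, 0.2432]
ee_rot: [2.161, 2.278, 0.001]
force: [-0.3, 0.1, -0.2]
width: 0.475
gripper_force: 30.0
clock: 48.25
position: [0.6485, -0.1366, 0.2425]
ee_rot: [2.163, 2.277, -0.001]
force: [-0.4, -0.4, -0.7]
width: 0.476
gripper_force: 30.0
grasp [ 0.6485 -0.1366  0.0835] yaw_y 2.93 w 0.0437 F [-0.4 -0.4 -0.7] gf 30.0 q7 0.64 t 48.2
shift [0.0007 0.0009 0.0283] roll -0.0012
```

```bash
python3 -m inch '.001 .001 .012 0 .03;.001 .001 .022 0 .03;.001 .001 .0275 0 .03;.001 .001 .0275 0 .03;.001 .001 .0275 0 .03' 10; python3 -c "from h import *;go(.6493,-.1359,.0552,3)"; python3 -m inch '0 0 0 0 .046;0 0 0 0 .049;0 0 0 0 .052;0 0 0 0 .056;0 0 0 0 .06' 5;python3 -m inch '0 0 0 0 .065;0 0 -.01 0 .065;0 0 -.018 0 .065;-.03 0 -.018 0 .065;-.06 0 -.018 0 .065'; python3 -m inch '-.04 0 0 0 .065;-.08 0 0 0 .065;-.12 0 0 0 .065;-.12 0 -.04 0 .065;-.12 0 -.08 0 .0918'; python3 -m inch '-.02 0 -.05 0 .0918;-.02 0 -.1 0 .0918;-.02 0 -.15 0 .0918;-.02 0 -.15 0 .0918'; python3 -c "
from h import *;bottles();go(.3472,.305,.34,100)
for l in((.4293,-.1392),(.5391,-.1334),(.6489,-.1276)):print(proj('top',(*l,.047)),proj('side',(*l,.047)))
save('side','s21');save('top','t21')"
```

```text
clock: 48.75
position: [0.6495, -0.1342, 0.2144]
ee_rot: [-2.162, -2.279, 0.001]
force: [0.2, -0.6, -0.5]
width: 0.483
gripper_force: 10.0
grasp [ 0.6495 -0.1342  0.0554] yaw_y 3.02 w 0.0444 F [ 0.2 -0.6 -0.5] gf 10.0 q7 0.66 t 48.8
shift [-0.0017 -0.0003  0.0002] roll 0.0004
clock: 49.25
position: [0.6496, -0.134, 0.2149]
ee_rot: [2.162, 2.279, 0.0]
force: [0.2, 0.1, -0.3]
width: 0.637
gripper_force: 0.0
clock: 49.75
position: [0.6535, -0.1935, 0.234]
ee_rot: [2.158, 2.282, 0.002]
force: [0.6, -0.4, -0.5]
width: 0.709
gripper_force: 0.0
clock: 50.25
position: [0.658, -0.316, 0.3133]
ee_rot: [-2.165, -2.275, 0.003]
force: [1.3, 1.5, 0.5]
width: 0.756
gripper_force: 0.0
clock: 50.65
position: [0.6598, -0.3354, 0.4719]
ee_rot: [2.155, 2.27, 0.004]
force: [0.0, -0.2, -0.1]
width: 0.999
gripper_force: 0.0
side 0.86 329 [207.5 271. ] z.048: [ 0.5401 -0.1258]
side 0.7 101 [176. 301.] z.048: [ 0.4491 -0.3257]
side 0.66 332 [205.5 308.5] z.048: [ 0.4293 -0.1367]
side 0.66 181 [205.5 234. ] z.048: [ 0.6513 -0.1374]
top 0.59 506 [163. 298.] z.048: [ 0.6488 -0.1268]
top 0.4 124 [200.5 290. ] z.048: [ 0.5437 -0.1047]
TRI [ 0.5401 -0.1041  0.0618] 0.0016
TRI [ 0.6483 -0.1264  0.0546] 0.0011
grasp [ 0.66   -0.3335  0.303 ] yaw_y 3.03 w 0.0914 F [ 0.4  0.  -1.8] gf 0.0 q7 0.76 t 50.9
shift [ 0.6541 -0.2786 -0.0362] roll 1.4491
(np.float64(242.4330486827134), np.float64(302.6759511490188)) (np.float64(205.33834580965026), np.float64(308.47110700531664))
(np.float64(202.29491810408817), np.float64(300.4415032459337)) (np.float64(206.43136237208034), np.float64(271.4593952171815))
(np.float64(163.0687666047966), np.float64(298.2578242678608)) (np.float64(207.52528491061702), np.float64(234.4170052786007))
```

All three bottles are centred (top (163,298), expected (163.1,298.3)). Back over the partition to the screwdriver.

```bash
python3 -m inch '0 -.04 -.042 0 .0918;.02 -.08 -.042 0 .0918;.055 -.11 -.042 0 .0918;.095 -.13 -.042 0 .0918;.135 -.15 -.042 0 .0918'; python3 -m inch '.044 -.011 0 0 .0918;.088 -.022 0 0 .0918;.132 -.033 0 0 .0918;.176 -.044 0 0 .0918;.22 -.055 0 0 .0918';python3 -m inch '.044 -.011 0 0 .0918;.088 -.022 0 0 .0918;.132 -.033 0 0 .0918;.176 -.044 0 0 .0918;.22 -.055 0 0 .0918';python3 -c "from h import *;go(.3472,.305,.345,100)"
```

```text
clock: 51.45
position: [0.5017, -0.2056, 0.5034]
ee_rot: [-2.161, -2.278, 0.001]
force: [1.7, 1.1, 1.0]
width: 0.998
gripper_force: 0.0
clock: 51.95
position: [0.4354, 0.0117, 0.504]
ee_rot: [-2.161, -2.28, 0.002]
force: [0.8, -0.0, 1.0]
width: 0.998
gripper_force: 0.0
clock: 52.45
position: [0.3689, 0.2282, 0.504]
ee_rot: [-2.161, -2.28, 0.002]
force: [0.8, 0.4, 0.4]
width: 1.004
gripper_force: 0.0
grasp [0.3689 0.2282 0.345 ] yaw_y 3.05 w 0.0921 F [0.8 0.4 0.4] gf 0.0 q7 -0.61 t 52.5
shift [ 0.0778 -0.0175 -0.0001] roll 1.4496
```

```bash
python3 -m inch '.04 -.009 0 -.14 .0918;.078 -.0175 0 -.28 .0918;.078 -.0175 0 -.42 .0918;.078 -.0175 0 -.56 .0918;.078 -.0175 0 -.7 .0918';python3 -m inch '0 0 0 -.14 .0918;0 0 0 -.28 .0918;0 0 0 -.42 .0918;0 0 0 -.56 .0918;0 0 0 -.7 .0918';python3 -m inch '0 0 0 -.14 .0918;0 0 0 -.292 .0918;0 0 0 -.292 .0918;0 0 0 -.292 .0918'; python3 -c "
from h import *;go(.3472,.305,.1007,100)
bottles()
for c in('side','top'):
  for r in arm.silhouettes(c,'screwdriver'):
    ys,xs=np.nonzero(r['region']);print(c,r['conf'],len(ys),ys.min(),ys.max(),xs.min(),xs.max())
s=cv2.imread('pics/s21.png');t=cv2.imread('pics/t21.png');s2=save('side','s22')[:,:,::-1]
cv2.imwrite('pics/c12.png',np.hstack([cv2.resize(i[r:r+90,c:c+70],(266,342),interpolation=cv2.INTER_CUBIC) for i,r,c in((s2,265,325),(s2,150,225),(t,150,265))]))"
```

```text
clock: 52.95
position: [0.3481, 0.304, 0.5035]
ee_rot: [-1.239, -2.886, 0.004]
force: [-0.3, 0.1, -0.4]
width: 0.999
gripper_force: 0.0
clock: 53.45
position: [0.3482, 0.3036, 0.5036]
ee_rot: [-0.175, -3.135, 0.003]
force: [-0.2, 1.1, -0.4]
width: 0.996
gripper_force: 0.0
clock: 53.85
position: [0.3484, 0.3036, 0.5041]
ee_rot: [0.266, -3.129, 0.001]
force: [-0.5, -0.6, 1.0]
width: 1.0
gripper_force: 0.0
grasp [0.3484 0.3036 0.3451] yaw_y 99.73 w 0.0918 F [-0.5 -0.6  1. ] gf 0.0 q7 0.93 t 53.9
shift [0.0007 0.0018 0.2444] roll -0.0047
side 0.78 317 [205.  308.5] z.048: [ 0.4292 -0.1395]
side 0.61 186 [205.5 234. ] z.048: [ 0.6513 -0.1374]
side 0.54 311 [208. 271.] z.048: [ 0.5399 -0.123 ]
top 0.94 540 [163.  298.5] z.048: [ 0.6489 -0.1282]
top 0.83 516 [202. 300.] z.048: [ 0.5398 -0.1321]
top 0.78 521 [242.  300.5] z.048: [ 0.4304 -0.1332]
TRI [ 0.4298 -0.1329  0.0521] 0.0004
TRI [ 0.6486 -0.1278  0.0537] 0.0011
TRI [ 0.5406 -0.1325  0.0421] 0.0
side 0.61 502 285 321 349 365
side 0.53 1724 198 229 223 326
top 0.44 162 268 278 123 139
```

View pics/c12.png

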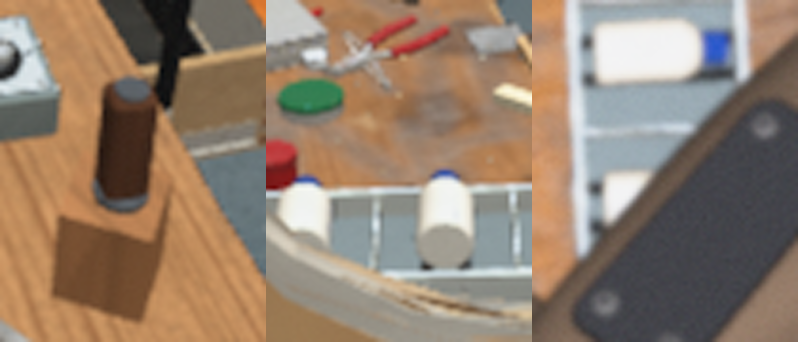

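The screwdriver stands in its holder, and the bottles lie on lanes 2 and 3. Lane 1 looks a few mm off along y, so I check the ends numerically.

```bash
python3 - <<'E'
from h import *
L={1:(.4293,-.1392,1),2:(.5391,-.1334,-1),3:(.6489,-.1276,-1)}
uy=np.array([-.0523,.9986])
im=arm.get_image("top")
S=[np.nonzero(r["region"]) for r in arm.silhouettes("top","bottle_1")]
arm.get_image("side");S2=[np.nonzero(r["region"]) for r in arm.silhouettes("side","bottle_1")]
def model(c,k,e):
    x,y,s=L[k];P=[]
    for d,r in((-.048,.0225),(.017,.0225),(.029,.0125),(.048,.0125)):
        for a in np.linspace(0,2*np.pi,40):
            q=np.array([x,y])+uy*(s*d+e)+np.array([.9986,.0523])*r*np.cos(a);P.append(proj(c,(*q,.047+r*np.sin(a))))
    P=np.array(P);return P.min(0),P.max(0)
for c,SS in(("top",S),("side",S2)):
  for k in L:
    mn,mx=model(c,k,0);m5=model(c,k,.005)
    for ys,xs in SS:
        if abs(ys.mean()-(mn[0]+mx[0])/2)<12 and abs(xs.mean()-(mn[1]+mx[1])/2)<12: print(c,k,"obs r",ys.min()-.5,ys.max()+.5,"c",xs.min()-.5,xs.max()+.5,"model",np.round([mn[0],mx[0],mn[1],mx[1]],1),"+5mm",np.round([m5[0][0],m5[1][0],m5[0][1],m5[1][1]],1))
E
```

```text
top 1 obs r 232.5 250.5 c 283.5 318.5 model [233.3 251.1 284.7 321.4] +5mm [233.4 251.1 282.9 319.6]
top 2 obs r 193.5 210.5 c 283.5 318.5 model [193.8 211.3 282.5 318.5] +5mm [193.9 211.4 280.7 316.6]
top 2 obs r 146.5 260.5 c 273.5 326.5 model [193.8 211.3 282.5 318.5] +5mm [193.9 211.4 280.7 316.6]
top 3 obs r 154.5 171.5 c 280.5 315.5 model [154.6 172.  280.5 316.1] +5mm [154.7 172.1 278.8 314.2]
side 1 obs r 191.5 218.5 c 300.5 316.5 model [190.8 217.7 299.9 316.6] +5mm [191.6 218.7 300.  316.8]
side 2 obs r 194.5 220.5 c 263.5 278.5 model [194.7 221.7 263.7 279.3] +5mm [195.5 222.7 263.7 279.4]
side 3 obs r 195.5 215.5 c 226.5 241.5 model [195.7 222.9 225.3 242.3] +5mm [196.6 223.8 225.2 242.3]
```

Lane 1 is about 5 mm off and the others about 1 mm, which is fine. Now grasp the screwdriver.

```bash
python3 -m inch '.0005 .0018 .045 0 .0918;.0005 .0018 .09 0 .0918;.0005 .0018 .135 0 .0918;.0005 .0018 .18 0 .0918;.0005 .0018 .21 0 .0918'; python3 -m inch '0 0 .02 0 .0918;0 0 .034 0 .0918;0 0 .034 0 .0918;0 0 .034 0 .05;0 0 .034 0 .03' 20;python3 -m inch '0 0 0 0 .01;0 0 0 0 .01;0 0 0 0 .01;0 0 0 0 .01;0 0 0 0 .01' 20;python3 -m inch '0 0 0 0 .01;0 0 0 0 .01;0 0 0 0 .01' 50; python3 -c "from h import *;go(.4093,.1695,.22,100)"
```

```text
clock: 54.9
position: [0.3471, 0.3047, 0.2923]
ee_rot: [0.273, -3.128, 0.003]
force: [0.5, 0.6, 0.0]
width: 0.996
gripper_force: 0.0
clock: 55.4
position: [0.348, 0.3056, 0.2616]
ee_rot: [-0.273, 3.129, 0.002]
force: [1.0, 0.3, 0.7]
width: 0.873
gripper_force: 0.0
clock: 55.9
position: [0.3477, 0.3054, 0.2608]
ee_rot: [-0.273, 3.13, 0.0]
force: [-0.5, 0.1, 0.7]
width: 0.442
gripper_force: 0.0
clock: 56.2
position: [0.3477, 0.3053, 0.2607]
ee_rot: [0.273, -3.13, 0.0]
force: [0.4, -0.0, -0.2]
width: 0.238
gripper_force: 50.0
grasp [0.3477 0.3053 0.1017] yaw_y 99.98 w 0.0218 F [ 0.4 -0.  -0.2] gf 50.0 q7 1.03 t 56.2
shift [-0.0371 -0.1445 -0.1183] roll -0.0004
```

```bash
python3 -m inch '0 0 -.045 0 .01;0 0 -.09 0 .01;0 0 -.118 0 .01;-.009 -.036 -.118 0 .01;-.018 -.07 -.118 0 .01';python3 -m inch '-.01 -.037 0 0 .01;-.019 -.072 0 0 .01;-.019 -.072 0 0 .01;-.019 -.072 0 0 .01;-.019 -.072 0 0 .01'; python3 -c "from h import *;go(.4095,.1715,.149,100.5);print(proj('side',arm.observe()['position']-[0,0,.2577]))
im=save('side','s23')"
```

```text
clock: 56.7
position: [0.3777, 0.2393, 0.3797]
ee_rot: [-0.277, 3.128, 0.002]
force: [1.0, -1.2, -1.2]
width: 0.24
gripper_force: 50.0
clock: 57.2
position: [0.4084, 0.1727, 0.3786]
ee_rot: [0.275, -3.129, -0.0]
force: [-0.2, -1.7, -0.0]
width: 0.24
gripper_force: 50.0
grasp [0.4084 0.1727 0.2196] yaw_y 100.04 w 0.022 F [-0.2 -1.7 -0. ] gf 50.0 q7 1.31 t 57.2
shift [-0.0009 -0.0014  0.0706] roll -0.008
(np.float64(250.5836521732365), np.float64(322.4113501642772))
```

```bash
python3 -m inch '-.001 -.0013 .03 -.008 .01;-.001 -.0013 .055 -.008 .01;-.001 -.0013 .07 -.008 .01;-.001 -.0013 .07 -.008 .01;-.001 -.0013 .07 -.008 .01';python3 -m inch '0 0 .003 0 .01;0 0 .006 0 .01;0 0 .008 0 .01;0 0 .009 0 .01;0 0 .009 0 .01'; python3 -m inch '0 0 0 0 .01;0 0 0 0 .01'; python3 -c "from h import *;go(.4095,.1715,.140,100.5)"
```

```text
clock: 57.75
position: [0.4099, 0.1715, 0.3089]
ee_rot: [0.288, -3.128, 0.0]
force: [-0.1, -0.1, -0.3]
width: 0.237
gripper_force: 50.0
clock: 58.25
position: [0.4099, 0.1707, 0.2997]
ee_rot: [0.286, -3.129, -0.0]
force: [-0.5, -0.8, -0.7]
width: 0.238
gripper_force: 50.0
clock: 58.45
position: [0.41, 0.1708, 0.2998]
ee_rot: [-0.286, 3.128, 0.0]
force: [-0.1, 0.3, -1.1]
width: 0.238
gripper_force: 50.0
grasp [0.41   0.1708 0.1408] yaw_y 100.43 w 0.0219 F [-0.1  0.3 -1.1] gf 50.0 q7 1.38 t 58.5
shift [0.0004 0.0008 0.0008] roll -0.0012
```

```bash
python3 -m inch '0 0 .0015 0 .01;0 0 .003 0 .01;0 0 .003 0 .01'; python3 -m inch '0 0 .0015 0 .01;0 0 .0025 0 .01;0 0 .0025 0 .01'; python3 -m inch '0 .002 0 0 .01;0 .002 0 0 .01;0 .002 0 0 .01'; python3 -m inch '0 -.004 0 0 .01;0 -.004 0 0 .01;0 -.004 0 0 .01'
```

```text
clock: 58.75
position: [0.4099, 0.1708, 0.2965]
ee_rot: [0.286, -3.128, 0.0]
force: [-0.8, 0.7, -1.3]
width: 0.235
gripper_force: 50.0
clock: 59.05
position: [0.4099, 0.1708, 0.2941]
ee_rot: [0.286, -3.128, 0.0]
force: [-0.7, -0.2, 0.1]
width: 0.238
gripper_force: 50.0
clock: 59.35
position: [0.4096, 0.1725, 0.2942]
ee_rot: [0.285, -3.129, 0.001]
force: [0.2, -3.2, -1.3]
width: 0.237
gripper_force: 50.0
clock: 59.65
position: [0.4103, 0.1694, 0.2943]
ee_rot: [-0.286, 3.128, 0.002]
force: [-0.0, 4.2, -3.4]
width: 0.234
gripper_force: 50.0
```

Seated, with walls felt on both sides (centre y ≈ 0.171). Re-centre and turn clockwise.

```bash
python3 -m inch '0 .0017 0 0 .01;0 .0017 0 .1 .01;0 .0017 0 .2 .01;0 .0017 0 .3 .01;0 .0017 0 .4 .01'; for i in 1; do :; done; python3 -m inch '0 0 0 .1 .01;0 0 0 .2 .01;0 0 0 .3 .01;0 0 0 .4 .01;0 0 0 .5 .01';python3 -m inch '0 0 0 .1 .01;0 0 0 .2 .01;0 0 0 .3 .01;0 0 0 .4 .01;0 0 0 .5 .01';python3 -m inch '0 0 0 .1 .01;0 0 0 .2 .01;0 0 0 .3 .01;0 0 0 .3 .01;0 0 0 .3 .01'; python3 -c "from h import *;go(.4095,.1715,.140,10.5);print(arm.observe()['ft_torque'])"
```

```text
clock: 60.15
position: [0.4101, 0.1704, 0.2943]
ee_rot: [0.348, 3.122, -0.0]
force: [0.3, 1.3, -1.0]
width: 0.24
gripper_force: 50.0
clock: 60.65
position: [0.4099, 0.1699, 0.2942]
ee_rot: [-1.11, -2.939, 0.002]
force: [-1.5, -1.3, 1.3]
width: 0.238
gripper_force: 50.0
clock: 61.15
position: [0.4095, 0.1697, 0.2941]
ee_rot: [-1.802, -2.572, 0.003]
force: [-3.4, -1.7, 3.7]
width: 0.245
gripper_force: 50.0
clock: 61.65
position: [0.4093, 0.17, 0.2939]
ee_rot: [-2.158, -2.282, 0.004]
force: [-4.4, -3.3, 2.7]
width: 0.236
gripper_force: 50.0
grasp [0.4093 0.17   0.1349] yaw_y 3.2 w 0.0216 F [-4.4 -3.3  2.7] gf 50.0 q7 -0.06 t 61.6
shift [ 0.0015  0.0003 -0.0051] roll -0.1274
[-1.11517046  1.33964875  0.0258966 ]
```

Torque is only at friction level so far. Continue to the stop.

```bash
python3 -m inch '0 0 0 .08 .01;0 0 0 .16 .01;0 0 0 .16 .01'; python3 -c "from h import *;go(.4095,.1715,.140,10.5);print(arm.observe()['ft_torque'])";python3 -m inch '0 0 0 .08 .01;0 0 0 .14 .01;0 0 0 .14 .01'; python3 -c "from h import *;go(.4095,.1715,.140,10.5);print(arm.observe()['ft_torque'])"
```

```text
clock: 61.95
position: [0.4091, 0.1699, 0.2938]
ee_rot: [-2.336, -2.099, 0.005]
force: [-5.7, -3.4, 4.2]
width: 0.235
gripper_force: 50.0
grasp [0.4091 0.1699 0.1348] yaw_y -6.12 w 0.0216 F [-5.7 -3.4  4.2] gf 50.0 q7 -0.2 t 62.0
shift [ 0.0017  0.0002 -0.0052] roll -0.29
[-1.07461772  1.70097005  0.16670815]
clock: 62.25
position: [0.409, 0.1699, 0.2939]
ee_rot: [-2.476, -1.932, 0.005]
force: [-6.5, -4.2, 6.3]
width: 0.236
gripper_force: 50.1
grasp [0.409  0.1699 0.1349] yaw_y -14.06 w 0.0216 F [-6.5 -4.2  6.3] gf 50.1 q7 -0.31 t 62.2
shift [ 0.0016  0.0001 -0.0051] roll -0.4286
[-1.16307215  1.97015163  0.48466799]
```

At the stop (0.48 N m). Back off to the middle of the play, lift and return the screwdriver.

```bash
python3 -m inch '0 0 0 -.1 .01;0 0 0 -.2 .01;0 0 0 -.32 .01;0 0 0 -.32 .01;0 0 0 -.32 .01';python3 -m inch '0 0 -.005 0 .01;0 0 -.012 0 .01;0 0 -.04 0 .01;0 0 -.09 0 .01;0 0 -.09 0 .01';python3 -m inch '0 0 0 0 .01;0 0 0 0 .01'; python3 -c "from h import *;go(.3475,.3053,.22,4);print(arm.observe()['ft_torque']);save('side','s24')
for l in ('side',):
  im=cv2.imread('pics/s24.png',0)[270:288,308:334];print(im)"
```

```text
clock: 62.75
position: [0.4096, 0.1702, 0.294]
ee_rot: [-2.141, -2.298, 0.002]
force: [-3.5, -1.9, -1.6]
width: 0.235
gripper_force: 50.0
clock: 63.25
position: [0.4129, 0.1707, 0.39]
ee_rot: [2.139, 2.297, 0.017]
force: [0.3, -0.3, -1.3]
width: 0.24
gripper_force: 50.0
clock: 63.45
position: [0.41, 0.1707, 0.3841]
ee_rot: [2.139, 2.301, 0.001]
force: [-0.8, -0.7, -0.9]
width: 0.236
gripper_force: 50.0
grasp [0.41   0.1707 0.2251] yaw_y 4.18 w 0.0217 F [-0.8 -0.7 -0.9] gf 50.0 q7 -0.22 t 63.5
shift [ 0.1388 -0.0525  0.0052] roll 0.0032
[-0.08015897  0.02949699  0.00414109]
[[165 165 156 140 141 149 153 149 145 144 155 171 173 167 172 191 196 185
  190 207 198 190 204 184 150 152]
 [158 154 155 164 167 167 172 184 189 171 178 206 210 208 211 224 227 223
  224 225 212 193 214 204 160 152]
 [189 184 190 208 210 209 213 219 224 216 211 223 216 211 216 219 220 222
  224 225 220 211 217 211 169 151]
 [213 223 224 224 224 223 217 215 218 215 214 198 158 176 209 202 202 216
  221 225 225 226 226 218 184 151]
 [213 223 223 224 225 224 191 184 206 206 211 170  93 152 203 185 184 204
  196 212 
[... 742 characters left out ...]
06 124 120
  106  90  56  36 117 200 226 227]
 [183 194 194 194 146  70  36  49  69  95 106 116 124 116 103 103 112 106
   85  55  37  52 156 218 227 227]
 [201 230 224 225 197 117  47  34  44  61  72  94 102  90  86  84  81  71
   49  38  35 103 192 226 226 227]
 [201 226 224 224 216 188 139  71  32  33  37  46  52  52  53  48  40  39
   36  35  73 163 217 226 227 227]
 [156 198 225 224 225 225 210 162 115  79  49  35  38  39  39  38  37  50
   79 133 173 210 226 225 226 227]
 [137 199 230 224 225 226 225 218 199 180 153 132 131 131 116  84 127 168
  177 205 222 225 226 226 226 227]
 [147 202 227 225 224 225 226 226 228 227 218 207 207 207 198 155 185 226
  224 222 222 224 226 226 229 232]]
```

```bash
python3 - <<'E'
from h import *
def yaw(f):
    im=cv2.imread(f,0).astype(float);P=[]
    for r in range(273,281):
        w=np.clip(175-im[r,318:325],0,None)**1.5
        if w.sum()>0:P.append(atz("side",(r,318+(w*np.arange(7)).sum()/w.sum()),.043)[:2])
    P=np.array(P);k=np.polyfit(P[:,1],P[:,0],1)[0];return 90-np.degrees(np.arctan(k))
for f in("s0","s1","s2","s3","s24"):
    f="side0" if f=="s0" else f
    print(f,yaw(f"pics/{f}.png"))
print([np.degrees(np.arctan2(*(atz("side",a,.032)-atz("side",b,.032))[[1,0]])) for a,b in(((287,323.1),(270,317.5)),)])
E
```

```text
side0 107.16983516331614
s1 106.84247141967688
s2 106.7941088994515
s3 106.82050717229673
s24 97.80670074674865
[np.float64(99.63145280130976)]
```

```bash
python3 -m inch '.035 -.013 0 0 .01;.07 -.026 0 0 .01;.105 -.039 0 0 .01;.139 -.0525 0 0 .01;.139 -.0525 0 0 .01';python3 -m inch '0 0 0 0 .01;0 0 0 0 .01;0 0 0 0 .01'; python3 -c "from h import *;go(.3475,.3053,.1027,4)"
```

```text
clock: 64.0
position: [0.345, 0.3096, 0.383]
ee_rot: [-2.131, -2.308, 0.002]
force: [0.2, -0.3, -0.6]
width: 0.236
gripper_force: 50.0
clock: 64.3
position: [0.3481, 0.3042, 0.384]
ee_rot: [2.141, 2.298, -0.001]
force: [0.4, 0.7, -1.0]
width: 0.239
gripper_force: 50.0
grasp [0.3481 0.3042 0.225 ] yaw_y 4.04 w 0.022 F [ 0.4  0.7 -1. ] gf 50.0 q7 -0.54 t 64.3
shift [ 0.0012 -0.0005  0.1223] roll 0.0008
```

The slot sits about 9° past its start, at the clockwise stop and in line with the tick marks. Lower the screwdriver, release it and rise.

```bash
python3 -m inch '.001 -.0005 .04 0 .01;.001 -.0005 .08 0 .01;.001 -.0005 .11 0 .01;.001 -.0005 .121 0 .01;.001 -.0005 .121 0 .01';python3 -m inch '0 0 0 0 .01;0 0 0 0 .02;0 0 0 0 .06;0 0 0 0 .0918;0 0 0 0 .0918';python3 -m inch '0 0 0 0 .0918;0 0 0 0 .0918;0 0 -.04 0 .0918;0 0 -.08 0 .0918;0 0 -.12 0 .0918';python3 -m inch '0 0 -.05 0 .0918;0 0 -.1 0 .0918;0 0 -.12 0 .0918;0 0 -.12 0 .0918;0 0 -.12 0 .0918'; python3 -c "
from h import *;go(.3472,.305,.34,4);bottles()
for c in('side','top'):
  for r in arm.silhouettes(c,'screwdriver'):
    ys,xs=np.nonzero(r['region']);print(c,round(r['conf'],2),len(ys),ys.min(),ys.max(),xs.min(),xs.max())"
```

```text
clock: 64.8
position: [0.3474, 0.3054, 0.2626]
ee_rot: [2.141, 2.299, -0.003]
force: [0.4, -0.5, -0.2]
width: 0.237
gripper_force: 50.0
clock: 65.3
position: [0.347, 0.3064, 0.2636]
ee_rot: [-2.139, -2.301, -0.001]
force: [-1.2, -0.5, 0.1]
width: 0.45
gripper_force: 0.0
clock: 65.8
position: [0.3469, 0.3059, 0.3844]
ee_rot: [2.139, 2.3, -0.002]
force: [-0.5, 1.0, -0.5]
width: 0.885
gripper_force: 0.0
clock: 66.3
position: [0.3468, 0.3061, 0.5029]
ee_rot: [-2.138, -2.301, -0.0]
force: [-1.1, -0.2, -0.9]
width: 0.999
gripper_force: 0.0
grasp [0.3468 0.3061 0.3439] yaw_y 4.2 w 0.0917 F [-1.1 -0.2 -0.9] gf 0.0 q7 -0.67 t 66.3
shift [-0.0012  0.0003  0.0039] roll 0.0035
side 0.89 345 [205.  308.5] z.048: [ 0.4292 -0.1395]
side 0.7 339 [207.5 271. ] z.048: [ 0.5401 -0.1258]
side 0.47 899 [327.5 353.5] z.048: [0.353  0.3265]
side 0.46 191 [205.5 234. ] z.048: [ 0.6513 -0.1374]
top 0.86 525 [242.  300.5] z.048: [ 0.4304 -0.1332]
top 0.84 399 [202.5 300.5] z.048: [ 0.5384 -0.1335]
top 0.77 455 [163. 298.] z.048: [ 0.6488 -0.1268]
top 0.74 308 [272.  139.5] z.048: [0.3487 0.2964]
top 0.51 3519 [203.5 300. ] z.048: [ 0.5356 -0.1321]
TRI [ 0.4298 -0.1329  0.0521] 0.0004
TRI [ 0.5399 -0.1339  0.0429] 0.0007
TRI [ 0.5384 -0.1325  0.0435] 0.0021
TRI [0.3483 0.3043 0.0231] 0.0002
TRI [ 0.6483 -0.1264  0.0546] 0.0011
side 0.83 426 287 322 349 363
side 0.25 364 195 220 264 279
top 0.68 173 267 277 119 138
```

The bottles are in place and the screwdriver stands in its holder (side rows 287–322, columns 349–363, as at the start). Hand in.

```bash
python3 -c "
from cell import arm
print(arm.sign_off())"
```

```text
the job is handed in; nothing more can be done
None
```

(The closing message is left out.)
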